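# Mix a batch of soil sample cartridges: four turns of the crank

### The job

Mix the batch of soil sample cartridges on the rubber mat: wind the mixing block's crank back anticlockwise until you feel its stop, slide every cartridge nose first and fully home into a slot of its own, and then turn the crank exactly four full turns clockwise from the stop, no more, with the cartridges still fully home when you stop. Then draw the cartridges out and lay them all flat on the floor of the steel tray, leaving the crank where it stopped and the other things on the bench where they are.

Things in the scene. Friction and masses are not known exactly. Their poses are not given: they have to be found in the camera images.
- mixer: fixed mixing block: white box 150 (x) x 210 (y) mm, top at 50 mm, three slots in its -x face (towards the robot), crank on top. Origin: underside, 85 mm in +x of the slotted face, mid-width; z up. In front of that face: a 6 mm thick sill 25 mm deep, and guides 16 mm high flaring 12 mm out. Home, a cartridge has its origin at mixer x -64, z 6 mm
- slot_a (a point): mouth of a slot, at the middle of the lower edge of the opening (on the slot floor, 6 mm above the table), in the mixer's -x face. The slot runs level along mixer +x, 34 mm wide, 23 mm high, 76 mm deep to a solid end stop, so that 34 mm of a cartridge fully home sticks out; the one at mixer y = +64 mm
- slot_b (a point): mouth of a slot, at the middle of the lower edge of the opening (on the slot floor, 6 mm above the table), in the mixer's -x face. The slot runs level along mixer +x, 34 mm wide, 23 mm high, 76 mm deep to a solid end stop, so that 34 mm of a cartridge fully home sticks out; the middle one
- slot_c (a point): mouth of a slot, at the middle of the lower edge of the opening (on the slot floor, 6 mm above the table), in the mixer's -x face. The slot runs level along mixer +x, 34 mm wide, 23 mm high, 76 mm deep to a solid end stop, so that 34 mm of a cartridge fully home sticks out; the one at mixer y = -64 mm
- crank (a joint): crank angle in rad, 0 at its hard stop, growing clockwise seen from above and counting on over several turns (6.283 each). At the stop the arm points along mixer +x (away from the slots). Turned anticlockwise it ends at the stop, which is inside the block and can only be felt. It stays where it is left; turning takes about 2 N at the knob
- crank_axis (a point): point on the crank's upright axis (mixer x = +10 mm, y = 0), 103 mm above the table, the height at which to grip the knob
- crank_knob (a point): grip point on the crank's black knob, 103 mm above the table and 48 mm from the crank axis. The knob is an upright cylinder 22 mm across from 77 to 123 mm above the table and spins freely on its pin, so the grip need not turn with the crank
- tray: shallow open steel tray, fixed: 260 (x) x 200 (y) x 22 mm high outside, walls and floor 5 mm. Origin: centre of its underside. Empty at the start
- mat: flat grey rubber mat, fixed, 260 (x) x 200 (y) x 2 mm, on which the cartridges lie at the start. Origin: centre of its underside. Mat and tray may change sides
- cartridge_0: sample cartridge, all alike: aluminium bar 110 (own x) x 30 (y) x 20 mm high, about 0.14 kg; on its top at the tail an upright black tab to grip, 24 (x) x 14 (y) mm, centred 43 mm behind the origin (own -x), 20 to 57 mm above the underside. Nose: the +x end, 55 mm from the origin. Origin: centre of the underside, z up. Starts on the mat; None if absent
- cartridge_1: sample cartridge, all alike: aluminium bar 110 (own x) x 30 (y) x 20 mm high, about 0.14 kg; on its top at the tail an upright black tab to grip, 24 (x) x 14 (y) mm, centred 43 mm behind the origin (own -x), 20 to 57 mm above the underside. Nose: the +x end, 55 mm from the origin. Origin: centre of the underside, z up. Starts on the mat; None if absent
- cartridge_2: sample cartridge, all alike: aluminium bar 110 (own x) x 30 (y) x 20 mm high, about 0.14 kg; on its top at the tail an upright black tab to grip, 24 (x) x 14 (y) mm, centred 43 mm behind the origin (own -x), 20 to 57 mm above the underside. Nose: the +x end, 55 mm from the origin. Origin: centre of the underside, z up. Starts on the mat; None if absent
- amber_bottle: bystander, loose: brown glass bottle with a white cap, 48 mm across, 115 mm tall. Origin: centre of its underside
- squat_jar: bystander, loose: clear jar, 60 mm across, 75 mm tall. Origin: centre of its underside
- beaker: bystander, loose: open glass beaker, 68 mm across, 85 mm tall. Origin: centre of its underside
- sample_tin: bystander, loose: dark flat tin, 70 x 50 x 30 mm. Origin: centre of its underside
- dish: bystander, loose: small round white ceramic dish, solid, 40 mm across, 9 mm high. Origin: centre of its underside
Things that resemble listed ones, but are neither listed nor needed, are in the scene too. Leave any green or turquoise look-alike of the cartridge_1 alone.

How it is judged:
By the outcome, as a careful person would: the job done as asked, in the order asked, and still so for the second after the job is handed in, with the robot touching nothing.
Of cartridge_0, cartridge_1, cartridge_2 only 2 to 3 are there at a start; the rules pass over those that are not, and their reading is None.
At some moment in a run one of cartridge_0, cartridge_1, cartridge_2 may be knocked a few centimetres aside while the robot is not near it.
It also fails if it takes over 210 s, if anything falls off the work surface, if the arm or the gripper's body presses on something with over 40 N, if the wrist force passes 120 N, or if a joint passes its speed limit or range.

### The arm

A 6-joint arm with a two-finger parallel gripper is mounted at the origin on the work surface. World frame = base frame: x ahead of the robot, y to its left, z up, the work surface at z = 0. Lengths are in m, angles in rad, forces in N, time in s.
With the tool pointing down it reaches from about 0.4 to 0.825 m from the base axis. Payload 7 kg.
Tool frame: the origin (TCP) lies midway between the tips of the shut fingers; the grasp point (between the pads) lies 19 mm behind it; z points along the fingers, y is the line along which they close (so a half turn about z gives the same grasp; the last joint's range is limited). The gripper opens to 85 mm and grips with 20 to 120 N. Pads are 22 mm wide; open, the fingers measure 114 mm over their backs; the gripper's body (76 mm by 85 mm) begins 54 mm behind the grasp point. The pads swing forward as they close: fully open they stand 13 mm farther back than shut.
Start: joints at [1.551, 0.359, 0.012, 0, -1.224, -0.288], TCP at [0.205, 0.643, 0.231] pointing down, gripper open.
Joint ranges: [-3.07, 3.07], [-1.43, 2.12], [-1.02, 1.25], [-3.03, 1.67], [-3.05, -0], [-3.03, 3.03]. Speed limits (rad/s): [2.39, 2.39, 3.01, 3.14, 3.14, 3.14].

### API

Orientations are given as [roll, pitch, yaw] about the fixed x, y, z axes, in that order (R = Rz(yaw) Ry(pitch) Rx(roll)).
In Python, from plant import robot gives the robot as it stands. The module is installed in compiled form; this text tells all that it offers.
- The arm moves only by the tool servo_tool, never from a script. Its argument "targets" is a list of rows, each an object of numbers: "tx", "ty", "tz": the shift along the tool's x, y, z in cm; "rx", "ry", "rz": the turn, a rotation vector about the tool's x, y, z in rad; "jaw": the opening, from -1 (shut) to 1 (fully open). In form: [{"tx": .., "ty": .., "tz": .., "rx": .., "ry": .., "rz": .., "jaw": ..}, ...]. A call has 1 to 10 rows; each row is the pose to reach, as a shift and turn from the pose commanded when the call began, along the tool's axes at that moment; what a row does not reach only later rows make up. A row lasts 1/10 s, in which the tool goes at most 50 mm and 8.59 degrees, less where a joint would pass 70% of its speed; a pose out of reach is approached as far as the arm can. A call with a gripper value outside its range is refused whole. The fingers move at their own pace and stop on an object; the grip force is fixed at half the most. Time passes only in rows, so rows that repeat a pose let the fingers close. It gives the time, the measured TCP pose, the force, the opening and the grip force at its end, in the units of the state.
- robot.get_state(): the state, without advancing time (a new reading comes with each control period).
- robot.camera(name): name is "scene" or "top" or "wrist"; returns a dict with "img" (420x560x3 uint8, blue, green, red), "range_z" (420x560 float32, m along the optical axis (not along the pixel's ray), 0 where there is no reading), "fx", "fy", "cx", "cy" (pixels), "world_from_camera" (4x4, takes a point from camera to world coordinates); the wrist camera has in their place "mount" (4x4, takes a point from camera to tool coordinates, whose origin is the TCP and whose axes are the flange's). Camera axes: x right, y down, z forward; pixel columns grow to the right and rows downward; lengths in m; the calibration is good to about 2 mm. A picture is of the moment at which its call begins: read the wrist's pose just before it.
- robot.finish_job(): hands the job in; it is judged then, once.
The state is a dict: "clock": time; "joint_positions": joint angles; "dq": joint speeds; "effort": joint torques, N m; "tool_pos": TCP position; "tcp_rot": TCP orientation; "contact_force": force on the tool from outside, world axes, zero at the start; "ft_torque": the same for the moment, N m; "opening": opening from 0.0 (shut) to 1.0 (fully open); "grasp_force": force on a finger pad.
Only numpy, scipy, OpenCV 4.12 (cv2) and the standard library are available. Lean on these libraries where they do the work, as an engineer would, in place of code of your own. Each camera call takes 0.05 s, during which the arm holds its last target. There are 200 camera calls.

## Working session

There is one attempt and no reset: what is moved stays moved. The work goes in short steps, Python scripts to look and compute and a tool call to move; the robot and the scene stay as the last step left them, time stands still between calls to the robot, and variables do not carry over. Pictures are saved under pics/ and viewed, at most 14 in all, crops included, and the job is handed in when it is done.

Besides the shell and the picture viewer there is one more tool, called after ">>>" as a command line: name --argument value ..., lists and objects as JSON in quotes. servo_tool: Moves the arm, as the interface text tells. Its arguments: {"type":"object","properties":{"targets":{"type":"array","items":{"type":"object","properties":{"tx":{"type":"number"},"ty":{"type":"number"},"tz":{"type":"number"},"rx":{"type":"number"},"ry":{"type":"number"},"rz":{"type":"number"},"jaw":{"type":"number"}}}}},"required":["targets"]}

```bash
mkdir -p pics; ls; python3 - <<'E'
from plant import robot
import cv2,numpy as np
s=robot.get_state()
for k in s: print(k,np.round(s[k],3))
for n in("scene","top"):
    c=robot.camera(n);cv2.imwrite(f"pics/{n}0.png",c["img"]);np.savez(f"{n}0.npz",**c)
    print(n,c["fx"],c["fy"],c["cx"],c["cy"],np.round(c["world_from_camera"],3).tolist())
E
```

```text
pics
clock 0.0
joint_positions [ 1.551  0.359  0.011 -0.    -1.224 -0.288]
dq [ 0.001 -0.    -0.001  0.001  0.     0.001]
effort [-0.0000e+00 -5.8332e+01  2.9342e+01  6.9370e+00 -6.0000e-03  0.0000e+00]
tool_pos [0.204 0.643 0.23 ]
tcp_rot [ 3.14  -0.    -0.308]
contact_force [0.866 0.446 0.091]
ft_torque [-0.012 -0.051 -0.031]
grasp_force 0.0
opening 0.999
scene 443.75352140070174 443.75352140070174 281.3909938922048 208.85372506305168 [[0.762, 0.452, -0.463, 0.99], [0.647, -0.555, 0.522, -0.479], [-0.021, -0.698, -0.716, 0.747], [0.0, 0.0, 0.0, 1.0]]
top 473.19814783042153 473.19814783042153 282.3034399387935 209.431845284591 [[-0.001, -0.998, 0.063, 0.488], [-1.0, -0.0, -0.026, 0.011], [0.026, -0.063, -0.998, 1.159], [0.0, 0.0, 0.0, 1.0]]
```

View pics/top0.png

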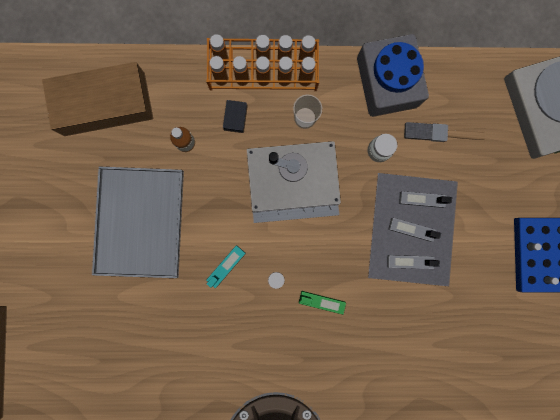

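View pics/scene0.png

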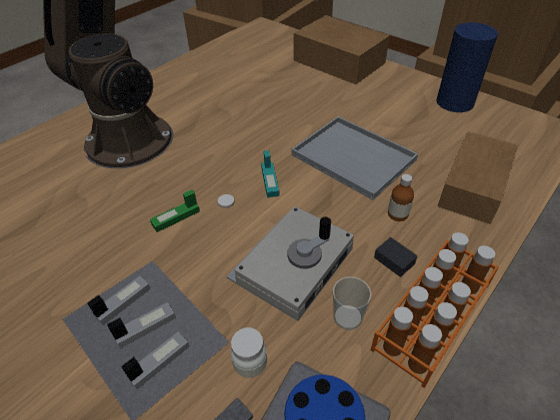

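The top view shows the mat on the right with three aluminium cartridges; their black tabs are at px (444,200), (433,234) and (431,263), and their noses point left (+y). Green (323,303) and turquoise (226,267) are look-alikes, to be left alone. The mixer is at (294,180), its knob at about (273,158), and the tray at (140,222). The scene view agrees, with tabs at (97,306), (117,328) and (132,368).

```bash
cat > h.py <<'E'
import cv2,numpy as np
from scipy.spatial.transform import Rotation as Ro
def ray(c,u,v,M=None):
    M=c["world_from_camera"] if M is None else M
    d=np.array([(u-c["cx"])/c["fx"],(v-c["cy"])/c["fy"],1.0]); return M[:3,3],M[:3,:3]@d
def onplane(c,u,v,z,M=None):
    o,d=ray(c,u,v,M); return o+d*(z-o[2])/d[2]
def meet(r1,r2):
    (o1,d1),(o2,d2)=r1,r2; A=np.c_[d1,-d2]; t=np.linalg.lstsq(A,o2-o1,rcond=None)[0]
    p,q=o1+t[0]*d1,o2+t[1]*d2; return (p+q)/2,np.linalg.norm(p-q)
def cloud(c,M=None):
    M=c["world_from_camera"] if M is None else M
    v,u=np.mgrid[0:420,0:560]; z=c["range_z"]
    P=np.stack([(u-c["cx"])/c["fx"]*z,(v-c["cy"])/c["fy"]*z,z],-1)@M[:3,:3].T+M[:3,3]
    P[z<=0]=np.nan; return P
def tcp(s): 
    T=np.eye(4);T[:3,:3]=Ro.from_euler("xyz",s["tcp_rot"]).as_matrix();T[:3,3]=s["tool_pos"];return T
def rel(T,pos,yaw):
    """shift in cm along tool axes and rz to tool-down pose at pos, yaw"""
    d=T[:3,:3].T@(np.array(pos)-T[:3,3])*100
    r=(Ro.from_matrix(T[:3,:3]).inv()*Ro.from_euler("xyz",[np.pi,0,yaw])).as_rotvec()
    return np.round(d,2),np.round(r,3)
def blobs(m,lo,hi):
    n,l,s,ce=cv2.connectedComponentsWithStats(m.astype(np.uint8)); out=[]
    for i in range(1,n):
        if lo<s[i,4]<hi: out.append((ce[i],s[i,4],l==i))
    return out
E
cat > look.py <<'E'
from h import *
t=np.load("top0.npz");s=np.load("scene0.npz")
def show(n,c):
    im=c["img"];hsv=cv2.cvtColor(im,cv2.COLOR_BGR2HSV);P=cloud(c)
    dark=hsv[...,2]<45
    white=(hsv[...,2]>150)&(hsv[...,1]<60)
    for nm,m in(("dark",dark),("white",white)):
        for ce,a,l in blobs(m,25,700):
            p=np.nanmedian(P[l],0)
            if p[0]>0.2 and abs(p[1])<.5 and p[0]<.9 and p[2]<.2: print(n,nm,ce.round(1),a,p.round(3),"zmax %.3f"%np.nanpercentile(P[l][:,2],90))
show("top",t);show("scene",s)
P=cloud(t)
for b in [(360,180),(415,281),(140,220),(276,350),(255,200),(325,160),(293,165)]: print(b,P[b[1],b[0]].round(3))
E
python3 look.py
```

```text
top dark [384.5  59.4] 57 [ 0.893 -0.246  0.122] zmax 0.125
top dark [386.4  83.5] 135 [ 0.837 -0.25   0.108] zmax 0.115
top dark [414.7  69.7] 59 [ 0.869 -0.315  0.122] zmax 0.124
top dark [259.8  75.1] 32 [0.871 0.037 0.076] zmax 0.087
top dark [282.1  75.3] 40 [ 0.871 -0.015  0.071] zmax 0.083
top dark [303.5  75.5] 55 [ 0.871 -0.066  0.07 ] zmax 0.084
top dark [387.9  74.8] 61 [ 0.857 -0.254  0.122] zmax 0.124
top dark [216.8  75.6] 33 [0.87  0.137 0.071] zmax 0.086
top dark [237.8  75.5] 27 [0.871 0.087 0.072] zmax 0.083
top dark [403.   79.9] 61 [ 0.846 -0.287  0.122] zmax 0.125
top dark [130.  118.1] 201 [0.775 0.344 0.044] zmax 0.070
top dark [233.4 129.6] 48 [0.754 0.1   0.022] zmax 0.032
top dark [272.9 157.7] 87 [0.667 0.005 0.123] zmax 0.126
top dark [443.8 199.7] 92 [ 0.582 -0.398  0.059] zmax 0.062
top dark [432.5 234. ] 89 [ 0.5   -0.37   0.058] zmax 0.062
top dark [431.6 262.5] 81 [ 0.433 -0.365  0.058] zmax 0.061
top white [215.8  62.1] 119 [0.886 0.133 0.114] zmax 0.117
top white [239.1  61.9] 122 [0.887 0.082 0.114] zmax 0.117
top white [262.2  62.4] 116 [0.886 0.0
[... 1605 characters left out ...]
0.082 0.113] zmax 0.115
scene white [433.2 273.7] 168 [0.885 0.029 0.114] zmax 0.115
scene white [128.1 290.7] 117 [ 0.434 -0.309  0.024] zmax 0.025
scene white [418.8 293.4] 189 [ 0.885 -0.023  0.114] zmax 0.115
scene white [403.  314.5] 216 [ 0.885 -0.074  0.114] zmax 0.115
scene white [152.6 316.6] 130 [ 0.517 -0.314  0.023] zmax 0.025
scene white [246.6 341.8] 695 [ 0.708 -0.257  0.076] zmax 0.077
scene white [166.2 349.3] 140 [ 0.587 -0.34   0.023] zmax 0.025
(360, 180) [ 0.634 -0.211  0.001]
(415, 281) [ 0.386 -0.342  0.003]
(140, 220) [0.535 0.327 0.004]
(276, 350) [ 0.222 -0.003  0.001]
(255, 200) [0.58  0.047 0.052]
(325, 160) [ 0.676 -0.119  0.048]
(293, 165) [ 0.659 -0.041  0.077]
```

```bash
cat > fix.py <<'E'
from h import *
for n in("top","scene"):
    c=np.load(n+"0.npz");P=cloud(c)
    def rect(zl,zh,x0,x1,y0,y1):
        Q=P.reshape(-1,3);m=(Q[:,2]>zl)&(Q[:,2]<zh)&(Q[:,0]>x0)&(Q[:,0]<x1)&(Q[:,1]>y0)&(Q[:,1]<y1)
        return Q[m]
    Q=rect(.046,.056,.5,.8,-.2,.15)
    r=cv2.minAreaRect((Q[:,:2]*1000).astype(np.float32));print(n,"mixer top",np.round(r[0],1),np.round(r[1],1),round(r[2],2),"z",np.median(Q[:,2]).round(4))
    Q=rect(.018,.027,.35,.72,.15,.5)
    r=cv2.minAreaRect((Q[:,:2]*1000).astype(np.float32));print(n,"tray rim",np.round(r[0],1),np.round(r[1],1),round(r[2],2),"z",np.median(Q[:,2]).round(4))
    Q=rect(.117,.13,.58,.75,-.12,.08); print(n,"knob top",Q.mean(0).round(4),len(Q),((Q.max(0)+Q.min(0))/2).round(4))
    Q=rect(.066,.085,.58,.75,-.12,.02); r=cv2.minEnclosingCircle((Q[:,:2]*1000).astype(np.float32));print(n,"arm/hub",r,np.unique(Q[:,2].round(3),return_counts=True))
    Q=rect(.056,.085,.62,.70,-.085,-.04); print((Q[:,:2].min(0)+Q[:,:2].max(0))/2,Q.min(0),Q.max(0))
t=np.load("top0.npz");s=np.load("scene0.npz")
for a,b in(((443.8,199.7),(131.9,368.7)),((432.5,234),(117.1,328.3)),((431.6,262.5),(97.3,305.8)),((272.9,157.7),(324.5,227.9))):
    print("tab/knob two-view",meet(ray(t,*a),ray(s,*b)))
for a,b in(((415.7,197.9),(166.2,349.3)),((405.5,227),(152.6,316.6)),((403.7,261.4),(128.1,290.7))):
    print("label two-view",meet(ray(t,*a),ray(s,*b)))
im=t["img"][90:240,220:360];cv2.imwrite("pics/mix.png",cv2.resize(im,None,fx=5,fy=4,interpolation=cv2.INTER_CUBIC))
im=t["img"][165:290,355:475];cv2.imwrite("pics/cart.png",cv2.resize(im,None,fx=4.8,fy=4.8,interpolation=cv2.INTER_CUBIC))
E
python3 fix.py; python3 -c "
from plant import robot
c=robot.camera('wrist');print(c['fx'],c['cx'],c['cy'],c['mount'].round(3).tolist())"
```

```text
top mixer top [678.6 -39.7] [234.7 210. ] 5.14 z 0.051
top tray rim [535.5 310.6] [332.5 277.4] 8.22 z 0.0224
top knob top [0.6706 0.0042 0.1238] 78 [0.6706 0.004  0.1237]
top arm/hub ((657.9957275390625, -31.432310104370117), 41.135467529296875) (array([0.066, 0.067, 0.068, 0.07 , 0.071, 0.072, 0.073, 0.074, 0.075,
       0.076, 0.077, 0.078, 0.079, 0.08 , 0.081, 0.082, 0.083, 0.084]), array([13, 13,  3,  3,  3,  2,  6, 12, 23, 31, 49, 34, 28, 20, 13,  9,  1,
        2]))
[ 0.65870192 -0.06001325] [ 0.62401085 -0.07997232  0.05601604] [ 0.69339298 -0.04005417  0.08315705]
scene mixer top [679.9 -38.5] [237.1 211.5] 5.02 z 0.0508
scene tray rim [526.8 310.2] [345.  278.8] 8.66 z 0.0216
scene knob top [0.6717 0.0037 0.1227] 97 [0.6713 0.0053 0.1216]
scene arm/hub ((665.6560668945312, -23.993547439575195), 34.65857696533203) (array([0.066, 0.067, 0.068, 0.069, 0.07 , 0.071, 0.072, 0.073, 0.074,
       0.075, 0.076, 0.077, 0.078, 0.079, 0.08 , 0.081, 0.082, 0.083,
       0.084, 0.085]), array([ 4,  7,  3,  8,  8,  8,  9, 15, 21, 32, 50, 60, 58, 39, 10,  3,  4,
        5,  4,  2]))
[ 0.6
[... 261 characters left out ...]
8 ]), np.float64(0.000678591669532317))
tab/knob two-view (array([ 0.43288873, -0.37062079,  0.04368822]), np.float64(0.00044535288514829975))
tab/knob two-view (array([0.67119232, 0.00482981, 0.10242222]), np.float64(0.0011335385108132822))
label two-view (array([ 0.5880249 , -0.34100598,  0.02532444]), np.float64(0.0003913210992831063))
label two-view (array([ 0.51746176, -0.31521693,  0.02467986]), np.float64(5.420695786019621e-06))
label two-view (array([ 0.43473432, -0.30965359,  0.02440175]), np.float64(0.000403667557167652))
323.1569112703043 281.39555868922196 209.56285632198282 [[0.001, -0.957, -0.29, 0.074], [1.0, 0.0, 0.0, -0.0], [-0.0, -0.29, 0.957, -0.141], [0.0, 0.0, 0.0, 1.0]]
```

View pics/cart.png

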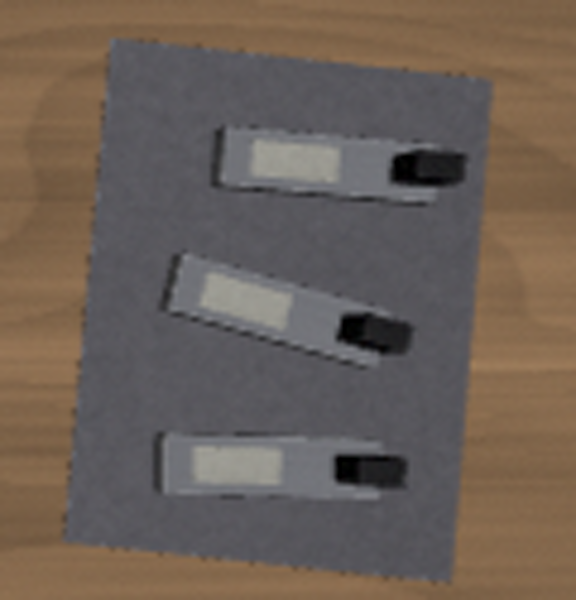

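The crop confirms three grey aluminium cartridges with black tabs on the mat, all matching the description. The green and turquoise ones lie elsewhere and have coloured tabs. Next I need clean fits for the mixer and the tray.

```bash
cat > fix2.py <<'E'
from h import *
for n in("top","scene"):
    c=np.load(n+"0.npz");P=cloud(c)
    def comp(zl,zh,x0,x1,y0,y1,close=0):
        m=(P[...,2]>zl)&(P[...,2]<zh)&(P[...,0]>x0)&(P[...,0]<x1)&(P[...,1]>y0)&(P[...,1]<y1)
        m=m.astype(np.uint8)
        if not close: m=cv2.morphologyEx(m,cv2.MORPH_OPEN,np.ones((5,5)))
        b=max(blobs(m,50,1e6),key=lambda b:b[1]);return P[b[2]]
    Q=comp(.044,.058,.5,.8,-.2,.15)
    r=cv2.minAreaRect((Q[:,:2]*1000).astype(np.float32));print(n,"mixer top",np.round(r[0],1),np.round(r[1],1),round(r[2],2),"z",np.median(Q[:,2]).round(4),cv2.boxPoints(r).round(0).tolist())
    Q=comp(-.005,.012,.42,.64,.22,.40)
    Q=comp(.015,.03,.38,.68,.18,.44,1)
    r=cv2.minAreaRect((Q[:,:2]*1000).astype(np.float32));print(n,"tray rim",np.round(r[0],1),np.round(r[1],1),round(r[2],2),"z",np.median(Q[:,2]).round(4),cv2.boxPoints(r).round(0).tolist())
E
python3 fix2.py
```

```text
top mixer top [637.5 -43.5] [151.7 210.1] 5.05 z 0.051 [[553.0, 54.0], [571.0, -155.0], [722.0, -141.0], [704.0, 68.0]]
top tray rim [530.8 328.5] [201.1 260.7] 87.85 z 0.0221 [[397.0, 233.0], [657.0, 223.0], [665.0, 424.0], [404.0, 434.0]]
scene mixer top [636.9 -42.2] [150.9 211.5] 5.11 z 0.0508 [[552.0, 56.0], [571.0, -154.0], [721.0, -141.0], [703.0, 70.0]]
scene tray rim [529.3 330.2] [206.6 262.4] 87.88 z 0.0207 [[394.0, 232.0], [657.0, 222.0], [664.0, 429.0], [402.0, 438.0]]
```

View pics/mix.png

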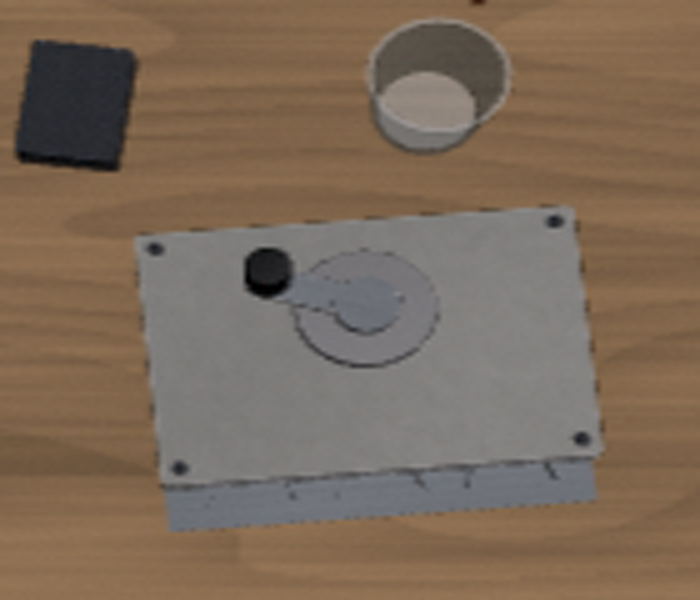

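The enlarged crop shows the crank hub at about (365,305) and the knob at (268,270), with the sill facing the robot. The mixer fits at yaw 5.1°, which puts the crank axis at (0.657,-0.041). The knob is at (0.671,0.0045), a radius of 47.6 mm against the stated 48. So the arm stands 68° anticlockwise of mixer +x, i.e. at 292° plus some number of whole turns.

```bash
python3 - <<'E'
from h import *
from plant import robot
T=tcp(robot.get_state())
print(rel(T,[.671,.0045,.20],0))
t=np.load("top0.npz");P=cloud(t)
Q=P[95:130,290:325].reshape(-1,3);Q=Q[Q[:,2]>.07];print("beaker rim",Q.min(0),Q.max(0))
E
```

```text
(array([63.81, 46.7 ,  3.13]), array([ 0.001,  0.   , -0.308]))
beaker rim [ 0.75561771 -0.10849315  0.07021912] [ 0.82179152 -0.04121127  0.09104868]
```

>>> servo_tool --targets '[{"tx": 4,"ty": 2.9,"tz": 0.2,"rz": -0.03,"jaw": 1},{"tx": 8,"ty": 5.8,"tz": 0.4,"rz": -0.06,"jaw": 1},{"tx": 12,"ty": 8.7,"tz": 0.6,"rz": -0.09,"jaw": 1},{"tx": 16,"ty": 11.6,"tz": 0.8,"rz": -0.12,"jaw": 1},{"tx": 20,"ty": 14.5,"tz": 1.0,"rz": -0.15,"jaw": 1},{"tx": 24,"ty": 17.4,"tz": 1.2,"rz": -0.18,"jaw": 1},{"tx": 28,"ty": 20.3,"tz": 1.4,"rz": -0.21,"jaw": 1},{"tx": 32,"ty": 23.3,"tz": 1.6,"rz": -0.24,"jaw": 1},{"tx": 36,"ty": 26.3,"tz": 1.8,"rz": -0.27,"jaw": 1},{"tx": 40,"ty": 29.3,"tz": 2.0,"rz": -0.308,"jaw": 1}]'

```text
invalid input at $.targets[0]: expected keys tx, ty, tz, rx, ry, rz, jaw
```

```bash
python3 - <<'E'
from h import *
from plant import robot
s=robot.get_state();T=tcp(s);print(s["clock"],s["tool_pos"],s["tcp_rot"],s["joint_positions"])
print(rel(T,[.671,.0045,.20],0))
E
```

```text
0.15 [0.20442578 0.6429293  0.23058741] [ 3.14033772e+00 -1.63825520e-04 -3.07863278e-01] [ 1.55110292e+00  3.59226028e-01  1.12767518e-02 -2.12204763e-04
 -1.22409680e+00 -2.88097745e-01]
(array([63.81, 46.7 ,  3.13]), array([ 0.001,  0.   , -0.308]))
```

>>> servo_tool --targets '[{"tx": 4,"ty": 2.9,"tz": 0.2,"rx": 0,"ry": 0,"rz": -0.03,"jaw": 1},{"tx": 8,"ty": 5.8,"tz": 0.4,"rx": 0,"ry": 0,"rz": -0.06,"jaw": 1},{"tx": 12,"ty": 8.7,"tz": 0.6,"rx": 0,"ry": 0,"rz": -0.09,"jaw": 1},{"tx": 16,"ty": 11.6,"tz": 0.8,"rx": 0,"ry": 0,"rz": -0.12,"jaw": 1},{"tx": 20,"ty": 14.5,"tz": 1.0,"rx": 0,"ry": 0,"rz": -0.15,"jaw": 1},{"tx": 24,"ty": 17.4,"tz": 1.2,"rx": 0,"ry": 0,"rz": -0.18,"jaw": 1},{"tx": 28,"ty": 20.3,"tz": 1.4,"rx": 0,"ry": 0,"rz": -0.21,"jaw": 1},{"tx": 32,"ty": 23.3,"tz": 1.6,"rx": 0,"ry": 0,"rz": -0.24,"jaw": 1},{"tx": 36,"ty": 26.3,"tz": 1.8,"rx": 0,"ry": 0,"rz": -0.27,"jaw": 1},{"tx": 40,"ty": 29.3,"tz": 2.0,"rx": 0,"ry": 0,"rz": -0.308,"jaw": 1}]'

```text
clock: 1.15
tool_pos: [0.4976, 0.2411, 0.2113]
tcp_rot: [-3.141, -0.0, 0.002]
contact_force: [-0.2, 1.2, 0.1]
opening: 1.001
grasp_force: 0.0
```

```bash
cat > st.py <<'E'
from h import *
from plant import robot
import sys
s=robot.get_state();T=tcp(s);print(round(s["clock"],2),np.round(s["tool_pos"],4),np.round(s["tcp_rot"],3),"F",np.round(s["contact_force"],1),"op",round(float(s["opening"]),3),"g",round(float(s["grasp_force"]),1),"j",np.round(s["joint_positions"],2))
a=[float(v) for v in sys.argv[1:]]
for i in range(0,len(a),4): print(rel(T,a[i:i+3],a[i+3]))
E
python3 st.py .671 .0045 .20 0
```

```text
1.15 [0.4976 0.2411 0.2113] [-3.141e+00 -0.000e+00  2.000e-03] F [-0.2  1.2  0.1] op 1.001 g 0.0 j [ 0.81  0.17 -0.29 -0.   -1.11  0.77]
(array([17.3 , 23.69,  1.13]), array([-0.   , -0.   ,  0.002]))
```

>>> servo_tool --targets '[{"tx": 2.9,"ty": 3.9,"tz": 0.2,"rx": 0,"ry": 0,"rz": 0,"jaw": 1},{"tx": 5.8,"ty": 7.9,"tz": 0.4,"rx": 0,"ry": 0,"rz": 0,"jaw": 1},{"tx": 8.7,"ty": 11.8,"tz": 0.6,"rx": 0,"ry": 0,"rz": 0,"jaw": 1},{"tx": 11.5,"ty": 15.8,"tz": 0.8,"rx": 0,"ry": 0,"rz": 0,"jaw": 1},{"tx": 14.4,"ty": 19.7,"tz": 1.0,"rx": 0,"ry": 0,"rz": 0,"jaw": 1},{"tx": 16.5,"ty": 22.6,"tz": 1.1,"rx": 0,"ry": 0,"rz": 0,"jaw": 1},{"tx": 17.3,"ty": 23.7,"tz": 1.1,"rx": 0,"ry": 0,"rz": 0,"jaw": 1},{"tx": 17.3,"ty": 23.7,"tz": 1.1,"rx": 0,"ry": 0,"rz": 0,"jaw": 1}]'

```text
clock: 1.95
tool_pos: [0.6703, 0.0042, 0.1993]
tcp_rot: [3.141, 0.001, -0.003]
contact_force: [0.0, 0.3, 0.9]
opening: 1.004
grasp_force: 0.0
```

```bash
python3 st.py .671 .0045 .092 0; python3 - <<'E'
from h import *
from plant import robot
T=tcp(robot.get_state());c=robot.camera("wrist");cv2.imwrite("pics/w1.png",c["img"])
P=cloud(c,T@c["mount"]);m=(P[...,2]>.112)&(P[...,2]<.13);b=max(blobs(m,30,1e6),key=lambda b:b[1]);Q=P[b[2]];print(b[0],b[1],(Q.max(0)+Q.min(0))/2,Q.max(0)-Q.min(0))
E
```

```text
1.95 [0.6703 0.0042 0.1993] [ 3.141e+00  1.000e-03 -3.000e-03] F [0.  0.3 0.9] op 1.004 g 0.0 j [ 0.3   0.37 -0.04  0.   -1.16  1.27]
(array([ 0.08, -0.03, 10.73]), array([ 0.   ,  0.001, -0.003]))
[279.88075881 217.07181572] 738 [0.67126291 0.00501503 0.11777937] [0.02123498 0.02068291 0.0114472 ]
```

>>> servo_tool --targets '[{"tx": 0.1,"ty": 0,"tz": 3,"rx": 0,"ry": 0,"rz": 0,"jaw": 1},{"tx": 0.1,"ty": 0,"tz": 6,"rx": 0,"ry": 0,"rz": 0,"jaw": 1},{"tx": 0.1,"ty": 0,"tz": 9,"rx": 0,"ry": 0,"rz": 0,"jaw": 1},{"tx": 0.1,"ty": 0,"tz": 10.7,"rx": 0,"ry": 0,"rz": 0,"jaw": 1},{"tx": 0.1,"ty": 0,"tz": 10.7,"rx": 0,"ry": 0,"rz": 0,"jaw": 0},{"tx": 0.1,"ty": 0,"tz": 10.7,"rx": 0,"ry": 0,"rz": 0,"jaw": -1},{"tx": 0.1,"ty": 0,"tz": 10.7,"rx": 0,"ry": 0,"rz": 0,"jaw": -1},{"tx": 0.1,"ty": 0,"tz": 10.7,"rx": 0,"ry": 0,"rz": 0,"jaw": -1},{"tx": 0.1,"ty": 0,"tz": 10.7,"rx": 0,"ry": 0,"rz": 0,"jaw": -1},{"tx": 0.1,"ty": 0,"tz": 10.7,"rx": 0,"ry": 0,"rz": 0,"jaw": -1}]'

```text
clock: 3.0
tool_pos: [0.6716, 0.0057, 0.0951]
tcp_rot: [3.142, -0.002, 0.0]
contact_force: [-1.8, -1.2, 5.7]
opening: 0.234
grasp_force: 58.5
```

```bash
python3 st.py .671 .0045 .092 0
```

```text
3.0 [0.6716 0.0057 0.0951] [ 3.142e+00 -2.000e-03  0.000e+00] F [-1.8 -1.2  5.7] op 0.234 g 58.5 j [ 0.3   0.46 -0.16  0.   -0.95  1.27]
(array([-0.06,  0.12,  0.31]), array([ 0.   , -0.002,  0.   ]))
```

```bash
cat > circ.py <<'E'
import sys,numpy as np
# start world angle, step (deg, + ccw), n ; tool yaw (rad)
f,st,n,y=[float(v) for v in sys.argv[1:5]];r=4.8
for k in range(1,int(n)+1):
    a,b=np.radians(f),np.radians(f+k*st);dx,dy=r*(np.cos(b)-np.cos(a)),r*(np.sin(b)-np.sin(a))
    print(round(f+k*st,1),"tx %.2f ty %.2f"%(dx*np.cos(y)+dy*np.sin(y),dx*np.sin(y)-dy*np.cos(y)))
E
python3 circ.py 73 18 10 0; python3 circ.py 253 15 9 0
```

```text
91.0 tx -1.49 ty -0.21
109.0 tx -2.97 ty 0.05
127.0 tx -4.29 ty 0.76
145.0 tx -5.34 ty 1.84
163.0 tx -5.99 ty 3.19
181.0 tx -6.20 ty 4.67
199.0 tx -5.94 ty 6.15
217.0 tx -5.24 ty 7.48
235.0 tx -4.16 ty 8.52
253.0 tx -2.81 ty 9.18
268.0 tx 1.24 ty 0.21
283.0 tx 2.48 ty 0.09
298.0 tx 3.66 ty -0.35
313.0 tx 4.68 ty -1.08
328.0 tx 5.47 ty -2.05
343.0 tx 5.99 ty -3.19
358.0 tx 6.20 ty -4.42
373.0 tx 6.08 ty -5.67
388.0 tx 5.64 ty -6.84
```

>>> servo_tool --targets '[{"tx": -1.49,"ty": -0.21,"tz": 0,"rx": 0,"ry": 0,"rz": 0,"jaw": -1},{"tx": -2.97,"ty": 0.05,"tz": 0,"rx": 0,"ry": 0,"rz": 0,"jaw": -1},{"tx": -4.29,"ty": 0.76,"tz": 0,"rx": 0,"ry": 0,"rz": 0,"jaw": -1},{"tx": -5.34,"ty": 1.84,"tz": 0,"rx": 0,"ry": 0,"rz": 0,"jaw": -1},{"tx": -5.99,"ty": 3.19,"tz": 0,"rx": 0,"ry": 0,"rz": 0,"jaw": -1},{"tx": -6.2,"ty": 4.67,"tz": 0,"rx": 0,"ry": 0,"rz": 0,"jaw": -1},{"tx": -5.94,"ty": 6.15,"tz": 0,"rx": 0,"ry": 0,"rz": 0,"jaw": -1},{"tx": -5.24,"ty": 7.48,"tz": 0,"rx": 0,"ry": 0,"rz": 0,"jaw": -1},{"tx": -4.16,"ty": 8.52,"tz": 0,"rx": 0,"ry": 0,"rz": 0,"jaw": -1},{"tx": -2.81,"ty": 9.18,"tz": 0,"rx": 0,"ry": 0,"rz": 0,"jaw": -1}]'

```text
clock: 4.0
tool_pos: [0.6439, -0.0867, 0.095]
tcp_rot: [-3.141, -0.002, -0.0]
contact_force: [0.4, 8.3, 10.0]
opening: 0.237
grasp_force: 60.3
```

>>> servo_tool --targets '[{"tx": 1.24,"ty": 0.21,"tz": 0,"rx": 0,"ry": 0,"rz": 0,"jaw": -1},{"tx": 2.48,"ty": 0.09,"tz": 0,"rx": 0,"ry": 0,"rz": 0,"jaw": -1},{"tx": 3.66,"ty": -0.35,"tz": 0,"rx": 0,"ry": 0,"rz": 0,"jaw": -1},{"tx": 4.68,"ty": -1.08,"tz": 0,"rx": 0,"ry": 0,"rz": 0,"jaw": -1},{"tx": 5.47,"ty": -2.05,"tz": 0,"rx": 0,"ry": 0,"rz": 0,"jaw": -1},{"tx": 5.99,"ty": -3.19,"tz": 0,"rx": 0,"ry": 0,"rz": 0,"jaw": -1},{"tx": 5.99,"ty": -3.19,"tz": 0,"rx": 0,"ry": 0,"rz": 0,"jaw": -1}]'

```text
clock: 4.7
tool_pos: [0.7046, -0.0539, 0.0951]
tcp_rot: [3.141, -0.003, 0.001]
contact_force: [1.4, 1.4, 9.1]
opening: 0.238
grasp_force: 60.3
```

```bash
python3 st.py; python3 circ.py 343 8 5 0
```

```text
4.7 [ 0.7046 -0.0539  0.0951] [ 3.141e+00 -3.000e-03  1.000e-03] F [1.4 1.4 9.1] op 0.238 g 60.3 j [ 0.2   0.51 -0.08  0.   -0.98  1.37]
351.0 tx 0.15 ty -0.65
359.0 tx 0.21 ty -1.32
367.0 tx 0.17 ty -1.99
375.0 tx 0.05 ty -2.65
383.0 tx -0.17 ty -3.28
```

>>> servo_tool --targets '[{"tx": 0.15,"ty": -0.65,"tz": 0,"rx": 0,"ry": 0,"rz": 0,"jaw": -1},{"tx": 0.21,"ty": -1.32,"tz": 0,"rx": 0,"ry": 0,"rz": 0,"jaw": -1},{"tx": 0.21,"ty": -1.8,"tz": 0,"rx": 0,"ry": 0,"rz": 0,"jaw": -1},{"tx": 0.21,"ty": -1.8,"tz": 0,"rx": 0,"ry": 0,"rz": 0,"jaw": -1}]'

```text
clock: 5.1
tool_pos: [0.7062, -0.0362, 0.0951]
tcp_rot: [3.142, -0.003, 0.001]
contact_force: [0.3, 1.6, 9.0]
opening: 0.238
grasp_force: 60.1
```

>>> servo_tool --targets '[{"tx": 0,"ty": -0.3,"tz": 0,"rx": 0,"ry": 0,"rz": 0,"jaw": -1},{"tx": 0,"ty": -0.3,"tz": 0,"rx": 0,"ry": 0,"rz": 0,"jaw": -1}]'

```text
clock: 5.3
tool_pos: [0.7062, -0.0357, 0.0951]
tcp_rot: [3.139, -0.002, 0.0]
contact_force: [3.9, -9.0, 7.7]
opening: 0.238
grasp_force: 60.3
```

>>> servo_tool --targets '[{"tx": -0.05,"ty": -0.3,"tz": 0,"rx": 0,"ry": 0,"rz": 0,"jaw": -1},{"tx": -0.05,"ty": -0.3,"tz": 0,"rx": 0,"ry": 0,"rz": 0,"jaw": -1}]'

```text
clock: 5.5
tool_pos: [0.706, -0.0352, 0.0952]
tcp_rot: [3.136, -0.003, -0.0]
contact_force: [5.7, -19.2, 5.0]
opening: 0.239
grasp_force: 60.4
```

Stop felt: the force reached -19 N at the knob, and the arm is at mixer +x (knob at 0.706,-0.036). So the start angle was 292° with no extra turn. I'll relax the grip, open, rise, and swing over the mat.

>>> servo_tool --targets '[{"tx": 0.02,"ty": 0.5,"tz": 0,"rx": 0,"ry": 0,"rz": 0,"jaw": -1},{"tx": 0.02,"ty": 0.5,"tz": 0,"rx": 0,"ry": 0,"rz": 0,"jaw": -0.2},{"tx": 0.02,"ty": 0.5,"tz": 0,"rx": 0,"ry": 0,"rz": 0,"jaw": 0.3},{"tx": 0.02,"ty": 0.5,"tz": 0,"rx": 0,"ry": 0,"rz": 0,"jaw": 0.3},{"tx": 0.02,"ty": 0.5,"tz": -4,"rx": 0,"ry": 0,"rz": 0,"jaw": 0.3},{"tx": 0.02,"ty": 0.5,"tz": -8,"rx": 0,"ry": 0,"rz": 0,"jaw": 0},{"tx": 0.02,"ty": 0.5,"tz": -12,"rx": 0,"ry": 0,"rz": 0,"jaw": 0},{"tx": 0.02,"ty": 0.5,"tz": -16,"rx": 0,"ry": 0,"rz": 0,"jaw": 0}]'

```text
clock: 6.3
tool_pos: [0.7038, -0.0347, 0.2543]
tcp_rot: [3.142, 0.002, 0.001]
contact_force: [0.8, 1.0, 0.9]
opening: 0.504
grasp_force: 0.0
```

>>> servo_tool --targets '[{"tx": -2,"ty": 3,"tz": 0,"rx": 0,"ry": 0,"rz": 0.15,"jaw": 0},{"tx": -4,"ty": 6,"tz": 0,"rx": 0,"ry": 0,"rz": 0.3,"jaw": 0},{"tx": -6,"ty": 9,"tz": 0,"rx": 0,"ry": 0,"rz": 0.45,"jaw": 0},{"tx": -8,"ty": 12,"tz": 0,"rx": 0,"ry": 0,"rz": 0.6,"jaw": 0},{"tx": -10,"ty": 15,"tz": 0,"rx": 0,"ry": 0,"rz": 0.75,"jaw": 0},{"tx": -12,"ty": 18,"tz": 0,"rx": 0,"ry": 0,"rz": 0.9,"jaw": 0},{"tx": -14,"ty": 21,"tz": 0,"rx": 0,"ry": 0,"rz": 1.05,"jaw": 0},{"tx": -16,"ty": 24,"tz": 0,"rx": 0,"ry": 0,"rz": 1.2,"jaw": 0},{"tx": -18,"ty": 27,"tz": 0,"rx": 0,"ry": 0,"rz": 1.35,"jaw": 0},{"tx": -20,"ty": 30,"tz": 0,"rx": 0,"ry": 0,"rz": 1.5,"jaw": 0}]'

```text
clock: 7.3
tool_pos: [0.5033, -0.3355, 0.2529]
tcp_rot: [3.141, 0.001, -1.505]
contact_force: [0.2, 0.3, 0.2]
opening: 0.502
grasp_force: 0.0
```

>>> servo_tool --targets '[{"tx": 0,"ty": 0,"tz": 0,"rx": 0,"ry": 0,"rz": 0.071,"jaw": 0},{"tx": 0,"ty": 0,"tz": 0,"rx": 0,"ry": 0,"rz": 0.071,"jaw": 0},{"tx": 0,"ty": 0,"tz": 0,"rx": 0,"ry": 0,"rz": 0.071,"jaw": 0}]'

```text
clock: 7.6
tool_pos: [0.5046, -0.3346, 0.253]
tcp_rot: [3.141, 0.0, -1.568]
contact_force: [0.5, 0.3, 0.3]
opening: 0.5
grasp_force: 0.0
```

```bash
cat > cart.py <<'E'
from h import *
from plant import robot
import sys
def tabs(c,M,zt,lab=None,box=(.3,.75,-.52,-.2)):
    """tab centre and cartridge yaw from depth: tab-top points and bar-top points"""
    P=cloud(c,M);x0,x1,y0,y1=box;inb=(P[...,0]>x0)&(P[...,0]<x1)&(P[...,1]>y0)&(P[...,1]<y1)
    hsv=cv2.cvtColor(c["img"],cv2.COLOR_BGR2HSV)
    bars=inb&(P[...,2]>zt-.045)&(P[...,2]<zt-.030)
    tt=inb&(P[...,2]>zt-.008)&(P[...,2]<zt+.008)&(hsv[...,2]<80)
    B=[(P[b[2]]) for b in blobs(cv2.morphologyEx(bars.astype(np.uint8),cv2.MORPH_OPEN,np.ones((3,3))),120,1e5)]
    out=[]
    for ce,a,l in blobs(tt,30,5000):
        t=P[l];tc=(np.percentile(t,2,0)+np.percentile(t,98,0))/2;tc=np.median(t,0)
        b=min(B,key=lambda q:np.linalg.norm(q[:,:2]-tc[:2],axis=1).min())
        r=cv2.minAreaRect((b[:,:2]*1000).astype(np.float32));bp=cv2.boxPoints(r)
        e=[bp[1]-bp[0],bp[2]-bp[1]];e=max(e,key=np.linalg.norm);e/=np.linalg.norm(e)
        if e@(b[:,:2].mean(0)-tc[:2])<0:e=-e
        v=b[:,:2].mean(0);f=(b[:,:2]-v)@e
        nose=v*1000
        al=(b[:,:2]*1000)@e; pe=np.array([-e[1],e[0]]); ac=(b[:,:2]*1000)@pe
        mid=(np.percentile(ac,1)+np.percentile(ac,99))/2; no=np.percentile(al,99.3)
        O=e*(no-55)+pe*mid; tab=O-43*e
        out.append((ce.round(0),a,"toptab",(tc*1000).round(1),"bar",np.round(r[1],0),"z",(np.median(b[:,2])*1000).round(1),"-> tab",tab.round(1),"yaw",round(float(np.degrees(np.arctan2(e[1],e[0]))),1)))
    return out
if __name__=="__main__":
    zt=.059;box=(.3,.75,-.52,-.2)
    if len(sys.argv)>1: zt=float(sys.argv[1]);box=tuple(float(v) for v in sys.argv[2:6])
    s=robot.get_state();T=tcp(s)
    c=robot.camera("wrist");np.savez("w.npz",**c)
    for o in tabs(c,T@c["mount"],zt,box=box): print("wrist",*o)
    c=robot.camera("top")
    for o in tabs(c,c["world_from_camera"],zt,box=box): print("top",*o)
E
python3 st.py; python3 cart.py
```

```text
7.6 [ 0.5046 -0.3346  0.253 ] [ 3.141  0.    -1.568] F [0.5 0.3 0.3] op 0.5 g 0.0 j [-0.26  0.23 -0.11 -0.   -1.22  0.27]
wrist [206. 117.] 364 toptab [ 580.8 -403.1   57.8] bar [110.  30.] z 20.9 -> tab [ 581.  -404.3] yaw 85.1
wrist [287. 146.] 317 toptab [ 500.2 -374.9   57.9] bar [110.  30.] z 20.9 -> tab [ 499.3 -375.9] yaw 74.2
wrist [351. 149.] 343 toptab [ 432.9 -371.6   57.6] bar [110.  30.] z 20.8 -> tab [ 432.4 -372.4] yaw 88.3
```

```bash
python3 st.py .581 -.4038 .10 -1.656
```

```text
7.7 [ 0.5049 -0.3343  0.2531] [ 3.141  0.    -1.568] F [ 0.9  0.1 -1. ] op 0.494 g 0.0 j [-0.26  0.23 -0.11 -0.   -1.22  0.27]
(array([ 6.98, -7.59, 15.31]), array([0.   , 0.   , 0.088]))
```

>>> servo_tool --targets '[{"tx": 1.8,"ty": -1.9,"tz": 3.8,"rx": 0,"ry": 0,"rz": 0.03,"jaw": 0},{"tx": 3.5,"ty": -3.8,"tz": 7.6,"rx": 0,"ry": 0,"rz": 0.06,"jaw": 0},{"tx": 5.3,"ty": -5.7,"tz": 11.5,"rx": 0,"ry": 0,"rz": 0.088,"jaw": 0},{"tx": 7,"ty": -7.6,"tz": 15.3,"rx": 0,"ry": 0,"rz": 0.088,"jaw": 0},{"tx": 7,"ty": -7.6,"tz": 15.3,"rx": 0,"ry": 0,"rz": 0.088,"jaw": 0},{"tx": 7,"ty": -7.6,"tz": 15.3,"rx": 0,"ry": 0,"rz": 0.088,"jaw": 0}]'

```text
clock: 8.3
tool_pos: [0.5804, -0.4043, 0.0981]
tcp_rot: [3.138, 0.001, -1.657]
contact_force: [-0.1, -0.6, 0.6]
opening: 0.5
grasp_force: 0.0
```

```bash
python3 st.py .581 -.4038 .027 -1.656; python3 cart.py
```

```text
8.3 [ 0.5804 -0.4043  0.0981] [ 3.138e+00  1.000e-03 -1.657e+00] F [-0.1 -0.6  0.6] op 0.5 g 0.0 j [-0.33  0.51 -0.07  0.   -1.    0.25]
(array([-0.05, -0.08,  7.11]), array([ 0.004,  0.001, -0.001]))
wrist [280. 239.] 893 toptab [ 581.3 -404.7   57.7] bar [111.  30.] z 20.9 -> tab [ 581.3 -404. ] yaw 85.1
wrist [519. 267.] 1075 toptab [ 434.4 -372.8   57.3] bar [99. 31.] z 20.7 -> tab [ 432.1 -386.5] yaw 88.2
wrist [412. 270.] 977 toptab [ 500.7 -376.4   57.5] bar [62. 30.] z 20.7 -> tab [ 486.7 -422.4] yaw 74.3
```

Aligned to within 1 mm. Descend, grip, lift.

>>> servo_tool --targets '[{"tx": 0,"ty": -0.08,"tz": 2.5,"rx": 0,"ry": 0,"rz": 0,"jaw": 0},{"tx": 0,"ty": -0.08,"tz": 5,"rx": 0,"ry": 0,"rz": 0,"jaw": 0},{"tx": 0,"ty": -0.08,"tz": 7.1,"rx": 0,"ry": 0,"rz": 0,"jaw": 0},{"tx": 0,"ty": -0.08,"tz": 7.1,"rx": 0,"ry": 0,"rz": 0,"jaw": -0.3},{"tx": 0,"ty": -0.08,"tz": 7.1,"rx": 0,"ry": 0,"rz": 0,"jaw": -1},{"tx": 0,"ty": -0.08,"tz": 7.1,"rx": 0,"ry": 0,"rz": 0,"jaw": -1},{"tx": 0,"ty": -0.08,"tz": 7.1,"rx": 0,"ry": 0,"rz": 0,"jaw": -1},{"tx": 0,"ty": -0.08,"tz": 7.1,"rx": 0,"ry": 0,"rz": 0,"jaw": -1}]'

```text
clock: 9.2
tool_pos: [0.5826, -0.4054, 0.0319]
tcp_rot: [-3.138, -0.001, -1.658]
contact_force: [-0.6, 2.6, 7.1]
opening: 0.153
grasp_force: 63.0
```

```bash
python3 st.py
```

```text
9.2 [ 0.5826 -0.4054  0.0319] [-3.138e+00 -1.000e-03 -1.658e+00] F [-0.6  2.6  7.1] op 0.153 g 63.0 j [-0.33  0.58 -0.12  0.   -0.87  0.25]
```

>>> servo_tool --targets '[{"tx": 0,"ty": 0,"tz": -2,"rx": 0,"ry": 0,"rz": 0,"jaw": -1},{"tx": 0,"ty": 0,"tz": -5,"rx": 0,"ry": 0,"rz": 0,"jaw": -1},{"tx": 0,"ty": 0,"tz": -8,"rx": 0,"ry": 0,"rz": 0,"jaw": -1},{"tx": 0,"ty": 0,"tz": -11,"rx": 0,"ry": 0,"rz": 0,"jaw": -1},{"tx": 0,"ty": 0,"tz": -12,"rx": 0,"ry": 0,"rz": 0,"jaw": -1},{"tx": 0,"ty": 0,"tz": -12,"rx": 0,"ry": 0,"rz": 0,"jaw": -1}]'

```text
clock: 9.8
tool_pos: [0.5824, -0.4054, 0.1518]
tcp_rot: [-3.138, -0.001, -1.659]
contact_force: [0.6, -0.0, -1.4]
opening: 0.152
grasp_force: 61.8
```

```bash
python3 st.py .4407 -.1246 .12 -3.053
```

```text
9.8 [ 0.5824 -0.4054  0.1518] [-3.138e+00 -1.000e-03 -1.659e+00] F [ 0.6 -0.  -1.4] op 0.152 g 61.8 j [-0.33  0.46 -0.01  0.   -1.09  0.25]
(array([-26.73,  16.59,   3.08]), array([-0.004,  0.002,  1.394]))
```

>>> servo_tool --targets '[{"tx": -2.7,"ty": 1.7,"tz": 0,"rx": 0,"ry": 0,"rz": 0.14,"jaw": -1},{"tx": -5.4,"ty": 3.4,"tz": 0,"rx": 0,"ry": 0,"rz": 0.28,"jaw": -1},{"tx": -8.1,"ty": 5.1,"tz": 0,"rx": 0,"ry": 0,"rz": 0.42,"jaw": -1},{"tx": -10.8,"ty": 6.8,"tz": 0,"rx": 0,"ry": 0,"rz": 0.56,"jaw": -1},{"tx": -13.5,"ty": 8.4,"tz": 0,"rx": 0,"ry": 0,"rz": 0.7,"jaw": -1},{"tx": -16.2,"ty": 10,"tz": 0,"rx": 0,"ry": 0,"rz": 0.84,"jaw": -1},{"tx": -18.9,"ty": 11.6,"tz": 0,"rx": 0,"ry": 0,"rz": 0.98,"jaw": -1},{"tx": -21.6,"ty": 13.3,"tz": 0,"rx": 0,"ry": 0,"rz": 1.12,"jaw": -1},{"tx": -24.3,"ty": 15,"tz": 0,"rx": 0,"ry": 0,"rz": 1.26,"jaw": -1},{"tx": -26.7,"ty": 16.6,"tz": 0,"rx": 0,"ry": 0,"rz": 1.394,"jaw": -1}]'

```text
clock: 10.8
tool_pos: [0.4376, -0.1234, 0.1478]
tcp_rot: [3.141, -0.002, -3.059]
contact_force: [1.0, 1.0, -0.3]
opening: 0.156
grasp_force: 61.7
```

>>> servo_tool --targets '[{"tx": 0,"ty": 0,"tz": 0,"rx": 0,"ry": 0,"rz": 0,"jaw": -1},{"tx": 0,"ty": 0,"tz": 0,"rx": 0,"ry": 0,"rz": 0,"jaw": -1}]'

```text
clock: 11.0
tool_pos: [0.4388, -0.1241, 0.1486]
tcp_rot: [3.141, -0.001, -3.05]
contact_force: [0.2, 0.1, -1.2]
opening: 0.153
grasp_force: 61.6
```

```bash
python3 st.py .4407 -.1246 .12 -3.053; python3 - <<'E'
from h import *
from plant import robot
T=tcp(robot.get_state());c=robot.camera("wrist");cv2.imwrite("pics/w2.png",c["img"]);np.savez("w2.npz",**c,T=T)
P=cloud(c,T@c["mount"])
m=(P[...,2]>.044)&(P[...,2]<.058)&(P[...,0]>.5)&(abs(P[...,1]+.04)<.14);b=max(blobs(cv2.morphologyEx(m.astype(np.uint8),cv2.MORPH_OPEN,np.ones((3,3))),30,1e6),key=lambda b:b[1]);Q=P[b[2]]
print("mixer top z",np.median(Q[:,2]))
r=cv2.minAreaRect((Q[:,:2]*1000).astype(np.float32));print(np.round(r[0],1),np.round(r[1],1),r[2],cv2.boxPoints(r).round(1).tolist())
# held cartridge bar top in tool region
L=(np.linalg.inv(T)@np.c_[P.reshape(-1,3),np.ones(P[...,0].size)].T).T[:,:3].reshape(P.shape)
m=(abs(L[...,1])<.03)&(L[...,2]>-.0)&(L[...,2]<.04)&(L[...,0]<-.012)&(L[...,0]>-.13)
Q=L[m];print(len(Q),"bar top tool z",np.median(Q[:,2]));r=cv2.minAreaRect((Q[:,:2]*1000).astype(np.float32));print(np.round(r[0],1),np.round(r[1],1),r[2],Q.min(0),Q.max(0))
E
```

```text
11.0 [ 0.4388 -0.1241  0.1486] [ 3.141e+00 -1.000e-03 -3.050e+00] F [ 0.2  0.1 -1.2] op 0.153 g 61.6 j [ 0.16  0.07 -0.57 -0.   -0.93 -1.64]
(array([-0.19, -0.07,  2.86]), array([ 0.   , -0.001,  0.003]))
mixer top z 0.048876435880755506
[570.6   0.9] [30.7  7.4] 54.34498596191406 [[558.7000122070312, -9.399999618530273], [564.7000122070312, -13.699999809265137], [582.5999755859375, 11.300000190734863], [576.5999755859375, 15.600000381469727]]
1613 bar top tool z 0.010565976132276667
[-55.5   0. ] [29.1 26. ] 0.2324618250131607 [-0.07007462 -0.01300114  0.00881833] [-0.04100669  0.01300831  0.01230451]
```

View pics/w2.png

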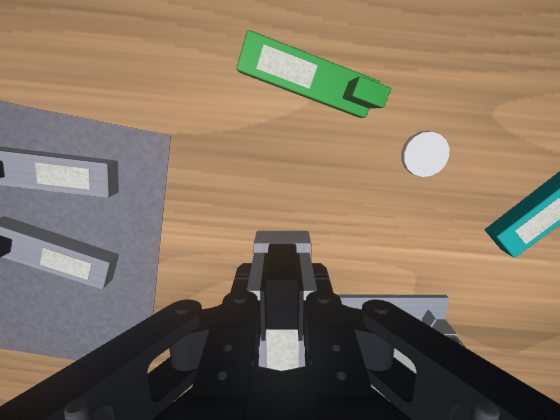

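The wrist view looks back towards the robot: the held bar is centred (label at 282,350), the green look-alike is at (315,75), and the dish is at (425,153). The other two cartridges are still on the mat. Lower to 1.5 mm above the slot floor, then slide in.

>>> servo_tool --targets '[{"tx": -0.19,"ty": -0.07,"tz": 3.5,"rx": 0,"ry": 0,"rz": 0,"jaw": -1},{"tx": -0.19,"ty": -0.07,"tz": 7,"rx": 0,"ry": 0,"rz": 0,"jaw": -1},{"tx": -0.19,"ty": -0.07,"tz": 10,"rx": 0,"ry": 0,"rz": 0,"jaw": -1},{"tx": -0.19,"ty": -0.07,"tz": 11,"rx": 0,"ry": 0,"rz": 0,"jaw": -1},{"tx": -0.19,"ty": -0.07,"tz": 11,"rx": 0,"ry": 0,"rz": 0,"jaw": -1},{"tx": -0.19,"ty": -0.07,"tz": 11,"rx": 0,"ry": 0,"rz": 0,"jaw": -1}]'

```text
clock: 11.65
tool_pos: [0.4423, -0.1254, 0.0399]
tcp_rot: [-3.141, 0.0, -3.053]
contact_force: [-0.1, 0.0, -1.6]
opening: 0.149
grasp_force: 61.6
```

```bash
python3 st.py .4407 -.1246 .0385 -3.053; cat > sc.py <<'E'
from h import *
from plant import robot
import sys
c=robot.camera("scene");np.savez("sc.npz",**c)
cv2.imwrite(sys.argv[1],cv2.resize(c["img"][170:400,160:440],None,fx=2.5,fy=2.5,interpolation=cv2.INTER_CUBIC))
E
python3 sc.py pics/s1.png
```

```text
11.65 [ 0.4423 -0.1254  0.0399] [-3.141  0.    -3.053] F [-0.1  0.  -1.6] op 0.149 g 61.6 j [ 0.15  0.23 -0.69  0.   -0.64 -1.64]
(array([0.15, 0.09, 0.14]), array([-0.,  0.,  0.]))
```

View pics/s1.png

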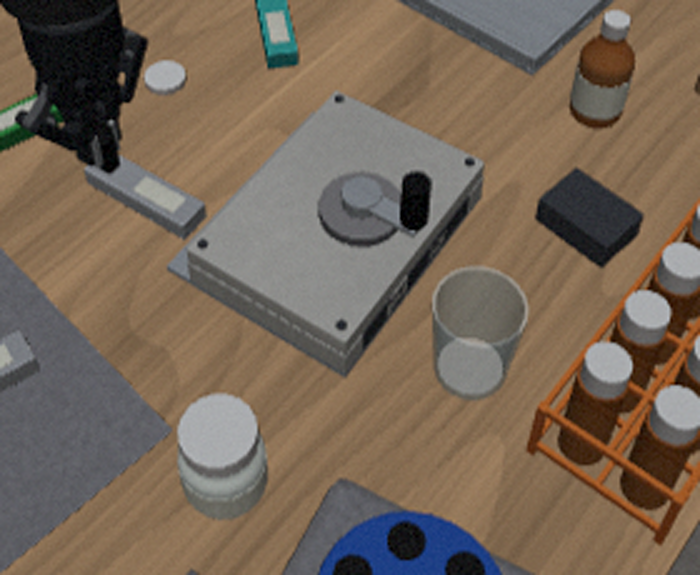

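The picture shows the cartridge (140,195 in the crop) lined up nose-on to the sill at (180,262), clear of everything. Drop 2 mm, correct 1 mm sideways, slide in.

>>> servo_tool --targets '[{"tx": 0,"ty": 0.09,"tz": 0.2,"rx": 0,"ry": 0,"rz": 0,"jaw": -1},{"tx": -1,"ty": 0.09,"tz": 0.2,"rx": 0,"ry": 0,"rz": 0,"jaw": -1},{"tx": -2,"ty": 0.09,"tz": 0.2,"rx": 0,"ry": 0,"rz": 0,"jaw": -1},{"tx": -3,"ty": 0.09,"tz": 0.2,"rx": 0,"ry": 0,"rz": 0,"jaw": -1},{"tx": -4,"ty": 0.09,"tz": 0.2,"rx": 0,"ry": 0,"rz": 0,"jaw": -1},{"tx": -5,"ty": 0.09,"tz": 0.2,"rx": 0,"ry": 0,"rz": 0,"jaw": -1},{"tx": -5,"ty": 0.09,"tz": 0.2,"rx": 0,"ry": 0,"rz": 0,"jaw": -1}]'

```text
clock: 12.4
tool_pos: [0.4929, -0.1195, 0.0372]
tcp_rot: [-3.141, 0.001, -3.052]
contact_force: [-0.1, 0.2, -2.1]
opening: 0.15
grasp_force: 61.6
```

```bash
cat > mx.py <<'E'
from h import *
from plant import robot
s=robot.get_state();a=np.radians(5.08);d=(np.array(s["tool_pos"])*1000-[647.2,-42.0,0]);print("tcp in mixer",(d@np.array([[np.cos(a),-np.sin(a),0],[np.sin(a),np.cos(a),0],[0,0,1]])).round(1),"yaw",np.degrees(s["tcp_rot"][2]).round(2),"F",np.round(s["contact_force"],1),"tq",np.round(s["ft_torque"],2))
E
python3 mx.py
```

```text
tcp in mixer [-160.5  -63.6   37.2] yaw -174.89 F [-0.1  0.2 -2.1] tq [-0.    0.08 -0.03]
```

>>> servo_tool --targets '[{"tx": -1.2,"ty": 0,"tz": 0,"rx": 0,"ry": 0,"rz": 0,"jaw": -1},{"tx": -2.4,"ty": 0,"tz": 0,"rx": 0,"ry": 0,"rz": 0,"jaw": -1},{"tx": -3.6,"ty": 0,"tz": 0.05,"rx": 0,"ry": 0,"rz": 0,"jaw": -1},{"tx": -4.6,"ty": 0,"tz": 0.1,"rx": 0,"ry": 0,"rz": 0,"jaw": -1},{"tx": -5,"ty": 0,"tz": 0.1,"rx": 0,"ry": 0,"rz": 0,"jaw": -1},{"tx": -5.3,"ty": 0,"tz": 0.1,"rx": 0,"ry": 0,"rz": 0,"jaw": -1},{"tx": -5.5,"ty": 0,"tz": 0.1,"rx": 0,"ry": 0,"rz": 0,"jaw": -1},{"tx": -5.5,"ty": 0,"tz": 0.1,"rx": 0,"ry": 0,"rz": 0,"jaw": -1}]'

```text
clock: 13.2
tool_pos: [0.5441, -0.115, 0.0361]
tcp_rot: [3.141, -0.003, -3.053]
contact_force: [-4.6, 0.6, 2.0]
opening: 0.152
grasp_force: 62.3
```

```bash
python3 mx.py
```

```text
tcp in mixer [-109.2  -63.6   36.1] yaw -174.94 F [-4.6  0.6  2. ] tq [0.14 1.56 0.09]
```

>>> servo_tool --targets '[{"tx": -0.3,"ty": 0,"tz": 0,"rx": 0,"ry": 0,"rz": 0,"jaw": -1},{"tx": -0.5,"ty": 0,"tz": 0,"rx": 0,"ry": 0,"rz": 0,"jaw": -1},{"tx": -0.5,"ty": 0,"tz": 0,"rx": 0,"ry": 0,"rz": 0,"jaw": -1}]'

```text
clock: 13.5
tool_pos: [0.544, -0.1151, 0.0359]
tcp_rot: [3.141, -0.011, -3.054]
contact_force: [-20.4, 2.2, 17.9]
opening: 0.148
grasp_force: 64.6
```

```bash
python3 mx.py
```

```text
tcp in mixer [-109.2  -63.7   35.9] yaw -175.0 F [-20.4   2.2  17.9] tq [0.92 6.82 0.08]
```

Solid stop with 20 N at mixer x -109 (TCP 1–2 mm behind the tab centre): home. Ease off, release and rise, then go back above the mat.

>>> servo_tool --targets '[{"tx": 0.5,"ty": 0,"tz": -0.1,"rx": 0,"ry": 0,"rz": 0,"jaw": -1},{"tx": 0.5,"ty": 0,"tz": -0.1,"rx": 0,"ry": 0,"rz": 0,"jaw": -0.3},{"tx": 0.5,"ty": 0,"tz": -0.1,"rx": 0,"ry": 0,"rz": 0,"jaw": -0.3},{"tx": 0.5,"ty": 0,"tz": -0.1,"rx": 0,"ry": 0,"rz": 0,"jaw": -0.3},{"tx": 0.5,"ty": 0,"tz": -3,"rx": 0,"ry": 0,"rz": 0,"jaw": -0.3},{"tx": 0.5,"ty": 0,"tz": -6,"rx": 0,"ry": 0,"rz": 0,"jaw": -0.3},{"tx": 0.5,"ty": 0,"tz": -10,"rx": 0,"ry": 0,"rz": 0,"jaw": -0.3},{"tx": 0.5,"ty": 0,"tz": -14,"rx": 0,"ry": 0,"rz": 0,"jaw": 0},{"tx": 0.5,"ty": 0,"tz": -18,"rx": 0,"ry": 0,"rz": 0,"jaw": 0}]'

```text
clock: 14.4
tool_pos: [0.5461, -0.1148, 0.2181]
tcp_rot: [-3.142, 0.0, -3.053]
contact_force: [1.6, -0.5, -0.0]
opening: 0.496
grasp_force: 0.0
```

```bash
python3 st.py .50 -.33 .22 -1.62
```

```text
14.4 [ 0.5461 -0.1148  0.2181] [-3.142  0.    -3.053] F [ 1.6 -0.5 -0. ] op 0.496 g 0.0 j [ 0.14  0.18 -0.27  0.   -1.12 -1.63]
(array([  6.5 , -21.03,  -0.2 ]), array([-0.   ,  0.   , -1.433]))
```

>>> servo_tool --targets '[{"tx": 0.6,"ty": -2.1,"tz": 0,"rx": 0,"ry": 0,"rz": -0.145,"jaw": 0},{"tx": 1.3,"ty": -4.2,"tz": 0,"rx": 0,"ry": 0,"rz": -0.29,"jaw": 0},{"tx": 2,"ty": -6.3,"tz": 0,"rx": 0,"ry": 0,"rz": -0.435,"jaw": 0},{"tx": 2.6,"ty": -8.4,"tz": 0,"rx": 0,"ry": 0,"rz": -0.58,"jaw": 0},{"tx": 3.3,"ty": -10.5,"tz": 0,"rx": 0,"ry": 0,"rz": -0.725,"jaw": 0},{"tx": 4,"ty": -12.6,"tz": 0,"rx": 0,"ry": 0,"rz": -0.87,"jaw": 0},{"tx": 4.6,"ty": -14.7,"tz": 0,"rx": 0,"ry": 0,"rz": -1.015,"jaw": 0},{"tx": 5.3,"ty": -16.8,"tz": 0,"rx": 0,"ry": 0,"rz": -1.16,"jaw": 0},{"tx": 6,"ty": -19,"tz": 0,"rx": 0,"ry": 0,"rz": -1.3,"jaw": 0},{"tx": 6.5,"ty": -21,"tz": 0,"rx": 0,"ry": 0,"rz": -1.433,"jaw": 0}]'

```text
clock: 15.4
tool_pos: [0.4998, -0.3308, 0.2163]
tcp_rot: [-3.141, -0.0, -1.614]
contact_force: [-0.9, 0.0, -0.4]
opening: 0.498
grasp_force: 0.0
```

>>> servo_tool --targets '[{"tx": 0,"ty": 0,"tz": 0,"rx": 0,"ry": 0,"rz": 0,"jaw": 0},{"tx": 0,"ty": 0,"tz": 0,"rx": 0,"ry": 0,"rz": 0,"jaw": 0}]'

```text
clock: 15.6
tool_pos: [0.4999, -0.33, 0.216]
tcp_rot: [3.141, 0.0, -1.623]
contact_force: [-0.9, 1.5, -0.8]
opening: 0.496
grasp_force: 0.0
```

```bash
python3 cart.py; python3 st.py .4997 -.3755 .10 -1.846; python3 cart.py .063 .45 .60 -.2 .1
```

```text
wrist [280. 145.] 395 toptab [ 499.6 -375.1   57.8] bar [110.  30.] z 20.9 -> tab [ 499.3 -375.9] yaw 74.2
wrist [353. 145.] 437 toptab [ 432.7 -371.7   57.7] bar [110.  30.] z 20.8 -> tab [ 432.2 -372.4] yaw 88.2
15.7 [ 0.5    -0.3293  0.2162] [ 3.142  0.    -1.621] F [-0.2  0.7  1.1] op 0.501 g 0.0 j [-0.26  0.24 -0.18 -0.   -1.14  0.21]
(array([ 4.62, -0.2 , 11.62]), array([0.   , 0.   , 0.225]))Traceback (most recent call last):
  File "cart.py", line 32, in <module>
    for o in tabs(c,c["world_from_camera"],zt,box=box): print("top",*o)
             ~~~~^^^^^^^^^^^^^^^^^^^^^^^^^^^^^^^^^^^^^
  File "cart.py", line 14, in tabs
    b=min(B,key=lambda q:np.linalg.norm(q[:,:2]-tc[:2],axis=1).min())
ValueError: min() iterable argument is empty
```

>>> servo_tool --targets '[{"tx": 2.3,"ty": -0.1,"tz": 3.8,"rx": 0,"ry": 0,"rz": 0.11,"jaw": 0},{"tx": 4.6,"ty": -0.2,"tz": 7.6,"rx": 0,"ry": 0,"rz": 0.225,"jaw": 0},{"tx": 4.6,"ty": -0.2,"tz": 11.6,"rx": 0,"ry": 0,"rz": 0.225,"jaw": 0},{"tx": 4.6,"ty": -0.2,"tz": 11.6,"rx": 0,"ry": 0,"rz": 0.225,"jaw": 0},{"tx": 4.6,"ty": -0.2,"tz": 11.6,"rx": 0,"ry": 0,"rz": 0.225,"jaw": 0}]'

```text
clock: 16.3
tool_pos: [0.4998, -0.3755, 0.1008]
tcp_rot: [3.14, -0.0, -1.844]
contact_force: [0.8, -0.6, 0.1]
opening: 0.498
grasp_force: 0.0
```

```bash
python3 st.py .4995 -.3757 .029 -1.8466;python3 cart.py
```

```text
16.3 [ 0.4998 -0.3755  0.1008] [ 3.14  -0.    -1.844] F [ 0.8 -0.6  0.1] op 0.498 g 0.0 j [-0.33  0.39 -0.27  0.   -0.92  0.06]
(array([0.03, 0.02, 7.18]), array([ 0.001, -0.   ,  0.003]))
wrist [391. 214.] 1007 toptab [ 432.8 -372.5   57.6] bar [111.  30.] z 20.8 -> tab [ 432.2 -374.9] yaw 88.3
wrist [283. 237.] 858 toptab [ 499.3 -376.1   57.7] bar [110.  30.] z 20.9 -> tab [ 499.1 -376. ] yaw 74.2
```

>>> servo_tool --targets '[{"tx": 0.05,"ty": 0.02,"tz": 2.5,"rx": 0,"ry": 0,"rz": 0,"jaw": 0},{"tx": 0.05,"ty": 0.02,"tz": 5,"rx": 0,"ry": 0,"rz": 0,"jaw": 0},{"tx": 0.05,"ty": 0.02,"tz": 7.2,"rx": 0,"ry": 0,"rz": 0,"jaw": 0},{"tx": 0.05,"ty": 0.02,"tz": 7.2,"rx": 0,"ry": 0,"rz": 0,"jaw": -0.3},{"tx": 0.05,"ty": 0.02,"tz": 7.2,"rx": 0,"ry": 0,"rz": 0,"jaw": -1},{"tx": 0.05,"ty": 0.02,"tz": 7.2,"rx": 0,"ry": 0,"rz": 0,"jaw": -1},{"tx": 0.05,"ty": 0.02,"tz": 7.2,"rx": 0,"ry": 0,"rz": 0,"jaw": -1},{"tx": 0.05,"ty": 0.02,"tz": 7.2,"rx": 0,"ry": 0,"rz": 0,"jaw": -1}]'

```text
clock: 17.2
tool_pos: [0.5007, -0.3767, 0.0306]
tcp_rot: [-3.138, -0.001, -1.844]
contact_force: [0.1, 1.8, 7.5]
opening: 0.152
grasp_force: 62.1
```

>>> servo_tool --targets '[{"tx": 0,"ty": 0,"tz": -2,"rx": 0,"ry": 0,"rz": 0,"jaw": -1},{"tx": 0,"ty": 0,"tz": -5,"rx": 0,"ry": 0,"rz": 0,"jaw": -1},{"tx": 0,"ty": 0,"tz": -8,"rx": 0,"ry": 0,"rz": 0,"jaw": -1},{"tx": 0,"ty": 0,"tz": -11,"rx": 0,"ry": 0,"rz": 0,"jaw": -1},{"tx": 0,"ty": 0,"tz": -12,"rx": 0,"ry": 0,"rz": 0,"jaw": -1},{"tx": 0,"ty": 0,"tz": -12,"rx": 0,"ry": 0,"rz": 0,"jaw": -1}]'

```text
clock: 17.8
tool_pos: [0.5002, -0.3766, 0.1505]
tcp_rot: [-3.138, -0.0, -1.845]
contact_force: [0.2, 0.2, -1.4]
opening: 0.15
grasp_force: 60.9
```

```bash
python3 st.py .435 -.0609 .14 -3.053
```

```text
17.8 [ 0.5002 -0.3766  0.1505] [-3.138 -0.    -1.845] F [ 0.2  0.2 -1.4] op 0.15 g 60.9 j [-0.33  0.34 -0.21  0.   -1.02  0.06]
(array([-28.63,  14.82,   0.98]), array([-0.004,  0.002,  1.208]))
```

>>> servo_tool --targets '[{"tx": -2.9,"ty": 1.5,"tz": 0.1,"rx": 0,"ry": 0,"rz": 0.12,"jaw": -1},{"tx": -5.7,"ty": 3,"tz": 0.2,"rx": 0,"ry": 0,"rz": 0.24,"jaw": -1},{"tx": -8.6,"ty": 4.5,"tz": 0.3,"rx": 0,"ry": 0,"rz": 0.36,"jaw": -1},{"tx": -11.5,"ty": 6,"tz": 0.4,"rx": 0,"ry": 0,"rz": 0.48,"jaw": -1},{"tx": -14.3,"ty": 7.4,"tz": 0.5,"rx": 0,"ry": 0,"rz": 0.6,"jaw": -1},{"tx": -17.2,"ty": 8.9,"tz": 0.6,"rx": 0,"ry": 0,"rz": 0.72,"jaw": -1},{"tx": -20,"ty": 10.4,"tz": 0.7,"rx": 0,"ry": 0,"rz": 0.84,"jaw": -1},{"tx": -22.9,"ty": 11.9,"tz": 0.8,"rx": 0,"ry": 0,"rz": 0.96,"jaw": -1},{"tx": -25.8,"ty": 13.4,"tz": 0.9,"rx": 0,"ry": 0,"rz": 1.08,"jaw": -1},{"tx": -28.6,"ty": 14.8,"tz": 1,"rx": 0,"ry": 0,"rz": 1.208,"jaw": -1}]'

```text
clock: 18.8
tool_pos: [0.4326, -0.0598, 0.1369]
tcp_rot: [-3.142, -0.002, -3.058]
contact_force: [1.0, 1.3, -0.6]
opening: 0.151
grasp_force: 60.9
```

>>> servo_tool --targets '[{"tx": 0,"ty": 0,"tz": 0,"rx": 0,"ry": 0,"rz": 0,"jaw": -1},{"tx": 0,"ty": 0,"tz": 0,"rx": 0,"ry": 0,"rz": 0,"jaw": -1}]'

```text
clock: 19.0
tool_pos: [0.4334, -0.0604, 0.1374]
tcp_rot: [-3.141, -0.002, -3.049]
contact_force: [-0.2, 0.7, -1.7]
opening: 0.156
grasp_force: 60.8
```

```bash
cat > held.py <<'E'
from h import *
from plant import robot
T=tcp(robot.get_state());c=robot.camera("wrist");P=cloud(c,T@c["mount"])
L=(np.linalg.inv(T)@np.c_[P.reshape(-1,3),np.ones(P[...,0].size)].T).T[:,:3].reshape(P.shape)
m=(abs(L[...,1])<.03)&(L[...,2]>-.0)&(L[...,2]<.04)&(L[...,0]<-.012)&(L[...,0]>-.13)
Q=L[m];print("held bar top tool z mm",np.median(Q[:,2])*1000,"y",(Q[:,1].min()*1000).round(1),(Q[:,1].max()*1000).round(1))
E
python3 held.py; python3 st.py .435 -.0609 .0375 -3.053
```

```text
held bar top tool z mm 9.236952314182659 y -12.9 13.0
19.05 [ 0.4336 -0.0609  0.1375] [-3.141e+00 -1.000e-03 -3.050e+00] F [-0.5 -0.1 -1.5] op 0.154 g 60.8 j [ 0.31  0.05 -0.62 -0.   -0.9  -1.79]
(array([-0.15, -0.01, 10.  ]), array([-0.   , -0.001,  0.003]))
```

>>> servo_tool --targets '[{"tx": -0.15,"ty": 0,"tz": 3.5,"rx": 0,"ry": 0,"rz": 0.003,"jaw": -1},{"tx": -0.15,"ty": 0,"tz": 7,"rx": 0,"ry": 0,"rz": 0.003,"jaw": -1},{"tx": -0.15,"ty": 0,"tz": 9.5,"rx": 0,"ry": 0,"rz": 0.003,"jaw": -1},{"tx": -0.15,"ty": 0,"tz": 10.1,"rx": 0,"ry": 0,"rz": 0.003,"jaw": -1},{"tx": -0.15,"ty": 0,"tz": 10.1,"rx": 0,"ry": 0,"rz": 0.003,"jaw": -1},{"tx": -0.15,"ty": 0,"tz": 10.1,"rx": 0,"ry": 0,"rz": 0.003,"jaw": -1}]'

```text
clock: 19.65
tool_pos: [0.4364, -0.061, 0.0381]
tcp_rot: [-3.142, 0.001, -3.056]
contact_force: [-0.7, -0.3, -1.4]
opening: 0.15
grasp_force: 60.8
```

```bash
python3 mx.py
```

```text
tcp in mixer [-211.6   -0.3   38.1] yaw -175.08 F [-0.7 -0.3 -1.4] tq [0.01 0.02 0.02]
```

>>> servo_tool --targets '[{"tx": 0,"ty": 0.03,"tz": 0.15,"rx": 0,"ry": 0,"rz": 0,"jaw": -1},{"tx": -1,"ty": 0.03,"tz": 0.15,"rx": 0,"ry": 0,"rz": 0,"jaw": -1},{"tx": -2,"ty": 0.03,"tz": 0.15,"rx": 0,"ry": 0,"rz": 0,"jaw": -1},{"tx": -3,"ty": 0.03,"tz": 0.15,"rx": 0,"ry": 0,"rz": 0,"jaw": -1},{"tx": -4,"ty": 0.03,"tz": 0.15,"rx": 0,"ry": 0,"rz": 0,"jaw": -1},{"tx": -5,"ty": 0.03,"tz": 0.15,"rx": 0,"ry": 0,"rz": 0,"jaw": -1},{"tx": -5,"ty": 0.03,"tz": 0.15,"rx": 0,"ry": 0,"rz": 0,"jaw": -1}]'

```text
clock: 20.35
tool_pos: [0.4872, -0.0559, 0.0357]
tcp_rot: [-3.141, 0.001, -3.056]
contact_force: [-0.4, -0.0, -1.2]
opening: 0.149
grasp_force: 60.8
```

```bash
python3 mx.py
```

```text
tcp in mixer [-160.6    0.3   35.7] yaw -175.08 F [-0.4 -0.  -1.2] tq [-0.01  0.1   0.04]
```

>>> servo_tool --targets '[{"tx": -1.2,"ty": 0,"tz": 0,"rx": 0,"ry": 0,"rz": 0,"jaw": -1},{"tx": -2.4,"ty": 0,"tz": 0,"rx": 0,"ry": 0,"rz": 0,"jaw": -1},{"tx": -3.6,"ty": 0,"tz": 0,"rx": 0,"ry": 0,"rz": 0,"jaw": -1},{"tx": -4.6,"ty": 0,"tz": 0,"rx": 0,"ry": 0,"rz": 0,"jaw": -1},{"tx": -5,"ty": 0,"tz": 0,"rx": 0,"ry": 0,"rz": 0,"jaw": -1},{"tx": -5.3,"ty": 0,"tz": 0,"rx": 0,"ry": 0,"rz": 0,"jaw": -1},{"tx": -5.6,"ty": 0,"tz": 0,"rx": 0,"ry": 0,"rz": 0,"jaw": -1},{"tx": -5.8,"ty": 0,"tz": 0,"rx": 0,"ry": 0,"rz": 0,"jaw": -1},{"tx": -5.8,"ty": 0,"tz": 0,"rx": 0,"ry": 0,"rz": 0,"jaw": -1}]'

```text
clock: 21.25
tool_pos: [0.5389, -0.0519, 0.035]
tcp_rot: [-3.141, -0.008, -3.057]
contact_force: [-10.7, 1.0, 5.1]
opening: 0.149
grasp_force: 61.9
```

```bash
python3 mx.py
```

```text
tcp in mixer [-108.8   -0.3   35. ] yaw -175.15 F [-10.7   1.    5.1] tq [0.31 3.66 0.13]
```

Home against the stop again (mixer x -108.8, 11 N). A small extra push, then release, rise and return to the mat.

>>> servo_tool --targets '[{"tx": -0.3,"ty": 0,"tz": 0,"rx": 0,"ry": 0,"rz": 0,"jaw": -1},{"tx": -0.3,"ty": 0,"tz": 0,"rx": 0,"ry": 0,"rz": 0,"jaw": -1}]'

```text
clock: 21.45
tool_pos: [0.5388, -0.0521, 0.0348]
tcp_rot: [-3.141, -0.013, -3.057]
contact_force: [-20.9, 2.8, 13.4]
opening: 0.155
grasp_force: 63.5
```

>>> servo_tool --targets '[{"tx": 0.5,"ty": 0,"tz": 0,"rx": 0,"ry": 0,"rz": 0,"jaw": -1},{"tx": 0.5,"ty": 0,"tz": 0,"rx": 0,"ry": 0,"rz": 0,"jaw": -0.3},{"tx": 0.5,"ty": 0,"tz": 0,"rx": 0,"ry": 0,"rz": 0,"jaw": -0.3},{"tx": 0.5,"ty": 0,"tz": 0,"rx": 0,"ry": 0,"rz": 0,"jaw": -0.3},{"tx": 0.5,"ty": 0,"tz": -3,"rx": 0,"ry": 0,"rz": 0,"jaw": -0.3},{"tx": 0.5,"ty": 0,"tz": -6,"rx": 0,"ry": 0,"rz": 0,"jaw": -0.3},{"tx": 0.5,"ty": 0,"tz": -10,"rx": 0,"ry": 0,"rz": 0,"jaw": -0.3},{"tx": 0.5,"ty": 0,"tz": -14,"rx": 0,"ry": 0,"rz": 0,"jaw": 0},{"tx": 0.5,"ty": 0,"tz": -18,"rx": 0,"ry": 0,"rz": 0,"jaw": 0}]'

```text
clock: 22.35
tool_pos: [0.5414, -0.0513, 0.2177]
tcp_rot: [3.142, 0.001, -3.056]
contact_force: [0.5, 0.1, -0.7]
opening: 0.504
grasp_force: 0.0
```

```bash
python3 st.py .44 -.32 .22 -1.60
```

```text
22.35 [ 0.5414 -0.0513  0.2177] [ 3.142e+00  1.000e-03 -3.056e+00] F [ 0.5  0.1 -0.7] op 0.504 g 0.0 j [ 0.27  0.15 -0.3   0.   -1.12 -1.75]
(array([ 12.4 , -25.9 ,  -0.24]), array([-0.000e+00,  1.000e-03, -1.456e+00]))
```

>>> servo_tool --targets '[{"tx": 1.2,"ty": -2.6,"tz": 0,"rx": 0,"ry": 0,"rz": -0.146,"jaw": 0},{"tx": 2.5,"ty": -5.2,"tz": 0,"rx": 0,"ry": 0,"rz": -0.292,"jaw": 0},{"tx": 3.7,"ty": -7.8,"tz": 0,"rx": 0,"ry": 0,"rz": -0.438,"jaw": 0},{"tx": 5,"ty": -10.4,"tz": 0,"rx": 0,"ry": 0,"rz": -0.584,"jaw": 0},{"tx": 6.2,"ty": -13,"tz": 0,"rx": 0,"ry": 0,"rz": -0.73,"jaw": 0},{"tx": 7.4,"ty": -15.6,"tz": 0,"rx": 0,"ry": 0,"rz": -0.876,"jaw": 0},{"tx": 8.7,"ty": -18.2,"tz": 0,"rx": 0,"ry": 0,"rz": -1.022,"jaw": 0},{"tx": 9.9,"ty": -20.8,"tz": 0,"rx": 0,"ry": 0,"rz": -1.168,"jaw": 0},{"tx": 11.2,"ty": -23.4,"tz": 0,"rx": 0,"ry": 0,"rz": -1.314,"jaw": 0},{"tx": 12.4,"ty": -25.9,"tz": 0,"rx": 0,"ry": 0,"rz": -1.456,"jaw": 0}]'

```text
clock: 23.35
tool_pos: [0.4397, -0.3212, 0.216]
tcp_rot: [-3.141, -0.0, -1.594]
contact_force: [0.1, 0.1, -0.1]
opening: 0.499
grasp_force: 0.0
```

>>> servo_tool --targets '[{"tx": 0,"ty": 0,"tz": 0,"rx": 0,"ry": 0,"rz": 0,"jaw": 0},{"tx": 0,"ty": 0,"tz": 0,"rx": 0,"ry": 0,"rz": 0,"jaw": 0}]'

```text
clock: 23.55
tool_pos: [0.4398, -0.3205, 0.2157]
tcp_rot: [-3.142, 0.0, -1.603]
contact_force: [-0.2, -0.1, -0.1]
opening: 0.496
grasp_force: 0.0
```

```bash
python3 cart.py; python3 st.py .4324 -.3723 .10 -1.603; python3 - <<'E'
from h import *
from plant import robot
c=robot.camera("top");np.savez("t2.npz",**c);cv2.imwrite("pics/t2.png",c["img"])
E
```

```text
wrist [289. 138.] 383 toptab [ 431.9 -371.6   57.8] bar [108.  30.] z 20.9 -> tab [ 431.8 -372.7] yaw 88.1
23.65 [ 0.4402 -0.3197  0.2158] [-3.141  0.    -1.601] F [ 0.1  0.3 -1.1] op 0.497 g 0.0 j [-0.27  0.15 -0.3  -0.   -1.11  0.24]
(array([ 5.28,  0.62, 11.58]), array([-0.   ,  0.   ,  0.002]))
```

>>> servo_tool --targets '[{"tx": 2.6,"ty": 0.3,"tz": 4,"rx": 0,"ry": 0,"rz": 0,"jaw": 0},{"tx": 5.3,"ty": 0.62,"tz": 8,"rx": 0,"ry": 0,"rz": 0,"jaw": 0},{"tx": 5.3,"ty": 0.62,"tz": 11.6,"rx": 0,"ry": 0,"rz": 0,"jaw": 0},{"tx": 5.3,"ty": 0.62,"tz": 11.6,"rx": 0,"ry": 0,"rz": 0,"jaw": 0},{"tx": 5.3,"ty": 0.62,"tz": 11.6,"rx": 0,"ry": 0,"rz": 0,"jaw": 0}]'

```text
clock: 24.2
tool_pos: [0.4326, -0.3724, 0.1003]
tcp_rot: [3.14, -0.0, -1.599]
contact_force: [-0.2, -0.3, 1.1]
opening: 0.501
grasp_force: 0.0
```

```bash
python3 st.py .4322 -.3725 .029 -1.603;python3 cart.py
```

```text
24.2 [ 0.4326 -0.3724  0.1003] [ 3.14  -0.    -1.599] F [-0.2 -0.3  1.1] op 0.501 g 0.0 j [-0.37  0.31 -0.39  0.   -0.87  0.34]
(array([0.01, 0.03, 7.13]), array([ 0.001, -0.   ,  0.004]))
wrist [283. 238.] 868 toptab [ 432.  -372.7   57.7] bar [110.  30.] z 20.8 -> tab [ 431.9 -372.5] yaw 88.4
```

>>> servo_tool --targets '[{"tx": 0,"ty": 0.04,"tz": 2.5,"rx": 0,"ry": 0,"rz": 0,"jaw": 0},{"tx": 0,"ty": 0.04,"tz": 5,"rx": 0,"ry": 0,"rz": 0,"jaw": 0},{"tx": 0,"ty": 0.04,"tz": 7.2,"rx": 0,"ry": 0,"rz": 0,"jaw": 0},{"tx": 0,"ty": 0.04,"tz": 7.2,"rx": 0,"ry": 0,"rz": 0,"jaw": -0.3},{"tx": 0,"ty": 0.04,"tz": 7.2,"rx": 0,"ry": 0,"rz": 0,"jaw": -1},{"tx": 0,"ty": 0.04,"tz": 7.2,"rx": 0,"ry": 0,"rz": 0,"jaw": -1},{"tx": 0,"ty": 0.04,"tz": 7.2,"rx": 0,"ry": 0,"rz": 0,"jaw": -1},{"tx": 0,"ty": 0.04,"tz": 7.2,"rx": 0,"ry": 0,"rz": 0,"jaw": -1}]'

```text
clock: 25.1
tool_pos: [0.4332, -0.3732, 0.0298]
tcp_rot: [-3.138, -0.001, -1.599]
contact_force: [1.1, 3.1, 8.1]
opening: 0.155
grasp_force: 61.4
```

>>> servo_tool --targets '[{"tx": 0,"ty": 0,"tz": -2,"rx": 0,"ry": 0,"rz": 0,"jaw": -1},{"tx": 0,"ty": 0,"tz": -5,"rx": 0,"ry": 0,"rz": 0,"jaw": -1},{"tx": 0,"ty": 0,"tz": -8,"rx": 0,"ry": 0,"rz": 0,"jaw": -1},{"tx": 0,"ty": 0,"tz": -11,"rx": 0,"ry": 0,"rz": 0,"jaw": -1},{"tx": 0,"ty": 0,"tz": -12,"rx": 0,"ry": 0,"rz": 0,"jaw": -1},{"tx": 0,"ty": 0,"tz": -12,"rx": 0,"ry": 0,"rz": 0,"jaw": -1}]'

```text
clock: 25.7
tool_pos: [0.4327, -0.3731, 0.1498]
tcp_rot: [-3.138, -0.001, -1.6]
contact_force: [-0.6, 0.9, -3.1]
opening: 0.154
grasp_force: 60.3
```

```bash
python3 st.py .4373 .0036 .14 -3.053
```

```text
25.7 [ 0.4327 -0.3731  0.1498] [-3.138e+00 -1.000e-03 -1.600e+00] F [-0.6  0.9 -3.1] op 0.154 g 60.3 j [-0.37  0.25 -0.34  0.   -0.98  0.34]
(array([-37.67,   0.63,   0.93]), array([-0.004,  0.002,  1.453]))
```

>>> servo_tool --targets '[{"tx": -3.8,"ty": 0,"tz": 0.1,"rx": 0,"ry": 0,"rz": 0.145,"jaw": -1},{"tx": -7.5,"ty": 0.1,"tz": 0.2,"rx": 0,"ry": 0,"rz": 0.29,"jaw": -1},{"tx": -11.3,"ty": 0.2,"tz": 0.3,"rx": 0,"ry": 0,"rz": 0.435,"jaw": -1},{"tx": -15,"ty": 0.2,"tz": 0.4,"rx": 0,"ry": 0,"rz": 0.58,"jaw": -1},{"tx": -18.8,"ty": 0.3,"tz": 0.5,"rx": 0,"ry": 0,"rz": 0.725,"jaw": -1},{"tx": -22.6,"ty": 0.4,"tz": 0.6,"rx": 0,"ry": 0,"rz": 0.87,"jaw": -1},{"tx": -26.4,"ty": 0.4,"tz": 0.7,"rx": 0,"ry": 0,"rz": 1.015,"jaw": -1},{"tx": -30.2,"ty": 0.5,"tz": 0.8,"rx": 0,"ry": 0,"rz": 1.16,"jaw": -1},{"tx": -34,"ty": 0.6,"tz": 0.9,"rx": 0,"ry": 0,"rz": 1.305,"jaw": -1},{"tx": -37.6,"ty": 0.6,"tz": 0.9,"rx": 0,"ry": 0,"rz": 1.453,"jaw": -1}]'

```text
clock: 26.7
tool_pos: [0.4353, -0.0002, 0.1374]
tcp_rot: [-3.141, -0.002, -2.974]
contact_force: [0.6, -0.9, -1.4]
opening: 0.153
grasp_force: 60.3
```

>>> servo_tool --targets '[{"tx": 0,"ty": 0,"tz": 0,"rx": 0,"ry": 0,"rz": 0,"jaw": -1},{"tx": 0,"ty": 0,"tz": 0,"rx": 0,"ry": 0,"rz": 0,"jaw": -1}]'

```text
clock: 26.9
tool_pos: [0.4358, -0.0009, 0.1376]
tcp_rot: [-3.141, -0.002, -2.965]
contact_force: [0.0, -0.8, -2.8]
opening: 0.15
grasp_force: 60.2
```

```bash
python3 held.py; python3 st.py .4373 .0036 .0375 -3.053
```

```text
held bar top tool z mm 8.55078912415061 y -13.4 13.4
26.95 [ 0.4359 -0.0015  0.1378] [-3.141e+00 -2.000e-03 -2.966e+00] F [-0.2 -0.9 -2.7] op 0.156 g 60.2 j [ 0.45  0.05 -0.62 -0.   -0.9  -1.85]
(array([-0.25,  0.48, 10.03]), array([-0.   , -0.002,  0.087]))
```

>>> servo_tool --targets '[{"tx": -0.25,"ty": 0.48,"tz": 2,"rx": 0,"ry": 0,"rz": 0.087,"jaw": -1},{"tx": -0.25,"ty": 0.48,"tz": 5,"rx": 0,"ry": 0,"rz": 0.087,"jaw": -1},{"tx": -0.25,"ty": 0.48,"tz": 8,"rx": 0,"ry": 0,"rz": 0.087,"jaw": -1},{"tx": -0.25,"ty": 0.48,"tz": 9.7,"rx": 0,"ry": 0,"rz": 0.087,"jaw": -1},{"tx": -0.25,"ty": 0.48,"tz": 10.1,"rx": 0,"ry": 0,"rz": 0.087,"jaw": -1},{"tx": -0.25,"ty": 0.48,"tz": 10.1,"rx": 0,"ry": 0,"rz": 0.087,"jaw": -1},{"tx": -0.25,"ty": 0.48,"tz": 10.1,"rx": 0,"ry": 0,"rz": 0.087,"jaw": -1}]'

```text
clock: 27.65
tool_pos: [0.4389, 0.0035, 0.0385]
tcp_rot: [3.141, 0.001, -3.056]
contact_force: [-0.7, -0.2, -1.4]
opening: 0.153
grasp_force: 60.2
```

```bash
python3 mx.py
```

```text
tcp in mixer [-203.4   63.7   38.5] yaw -175.1 F [-0.7 -0.2 -1.4] tq [-0.07  0.03 -0.03]
```

>>> servo_tool --targets '[{"tx": 0,"ty": 0.03,"tz": 0.25,"rx": 0,"ry": 0,"rz": 0,"jaw": -1},{"tx": 0,"ty": 0.03,"tz": 0.25,"rx": 0,"ry": 0,"rz": 0,"jaw": -1},{"tx": -1,"ty": 0.03,"tz": 0.25,"rx": 0,"ry": 0,"rz": 0,"jaw": -1},{"tx": -2,"ty": 0.03,"tz": 0.25,"rx": 0,"ry": 0,"rz": 0,"jaw": -1},{"tx": -3,"ty": 0.03,"tz": 0.25,"rx": 0,"ry": 0,"rz": 0,"jaw": -1},{"tx": -4,"ty": 0.03,"tz": 0.25,"rx": 0,"ry": 0,"rz": 0,"jaw": -1},{"tx": -4.3,"ty": 0.03,"tz": 0.25,"rx": 0,"ry": 0,"rz": 0,"jaw": -1}]'

```text
clock: 28.35
tool_pos: [0.4828, 0.008, 0.0352]
tcp_rot: [-3.142, 0.0, -3.056]
contact_force: [0.6, -0.2, -2.3]
opening: 0.155
grasp_force: 60.2
```

```bash
python3 mx.py
```

```text
tcp in mixer [-159.3   64.3   35.2] yaw -175.09 F [ 0.6 -0.2 -2.3] tq [0.   0.08 0.01]
```

>>> servo_tool --targets '[{"tx": -1.2,"ty": 0,"tz": 0,"rx": 0,"ry": 0,"rz": 0,"jaw": -1},{"tx": -2.4,"ty": 0,"tz": 0,"rx": 0,"ry": 0,"rz": 0,"jaw": -1},{"tx": -3.6,"ty": 0,"tz": 0,"rx": 0,"ry": 0,"rz": 0,"jaw": -1},{"tx": -4.5,"ty": 0,"tz": 0,"rx": 0,"ry": 0,"rz": 0,"jaw": -1},{"tx": -4.9,"ty": 0,"tz": 0,"rx": 0,"ry": 0,"rz": 0,"jaw": -1},{"tx": -5.2,"ty": 0,"tz": 0,"rx": 0,"ry": 0,"rz": 0,"jaw": -1},{"tx": -5.5,"ty": 0,"tz": 0,"rx": 0,"ry": 0,"rz": 0,"jaw": -1},{"tx": -5.8,"ty": 0,"tz": 0,"rx": 0,"ry": 0,"rz": 0,"jaw": -1},{"tx": -5.8,"ty": 0,"tz": 0,"rx": 0,"ry": 0,"rz": 0,"jaw": -1}]'

```text
clock: 29.25
tool_pos: [0.5325, 0.0112, 0.0341]
tcp_rot: [-3.14, -0.011, -3.057]
contact_force: [-19.1, 2.4, 10.6]
opening: 0.151
grasp_force: 62.3
```

```bash
python3 mx.py
```

```text
tcp in mixer [-109.6   63.1   34.1] yaw -175.17 F [-19.1   2.4  10.6] tq [0.9  6.22 0.3 ]
```

Third one home too (19 N at the stop). Release and rise over the crank, where the wrist camera can look back at the three tails.

>>> servo_tool --targets '[{"tx": 0.5,"ty": 0,"tz": 0,"rx": 0,"ry": 0,"rz": 0,"jaw": -1},{"tx": 0.5,"ty": 0,"tz": 0,"rx": 0,"ry": 0,"rz": 0,"jaw": -0.3},{"tx": 0.5,"ty": 0,"tz": 0,"rx": 0,"ry": 0,"rz": 0,"jaw": -0.3},{"tx": 0.5,"ty": 0,"tz": 0,"rx": 0,"ry": 0,"rz": 0,"jaw": -0.3},{"tx": 0.5,"ty": 0,"tz": -3,"rx": 0,"ry": 0,"rz": 0,"jaw": -0.3},{"tx": 0.5,"ty": 0,"tz": -6,"rx": 0,"ry": 0,"rz": 0,"jaw": -0.3},{"tx": 0.5,"ty": 0,"tz": -10,"rx": 0,"ry": 0,"rz": 0,"jaw": -0.3},{"tx": 0.5,"ty": 0,"tz": -14,"rx": 0,"ry": 0,"rz": 0,"jaw": 0},{"tx": 0.5,"ty": 0,"tz": -18,"rx": 0,"ry": 0,"rz": 0,"jaw": 0}]'

```text
clock: 30.15
tool_pos: [0.5342, 0.0122, 0.2172]
tcp_rot: [3.142, 0.001, -3.056]
contact_force: [1.6, 0.8, -0.1]
opening: 0.5
grasp_force: 0.0
```

```bash
python3 st.py .706 -.0362 .21 -3.053
```

```text
30.15 [0.5342 0.0122 0.2172] [ 3.142e+00  1.000e-03 -3.056e+00] F [ 1.6  0.8 -0.1] op 0.5 g 0.0 j [ 0.39  0.14 -0.32  0.   -1.11 -1.88]
(array([-16.71,  -6.3 ,   0.74]), array([ 0.   ,  0.001, -0.003]))
```

>>> servo_tool --targets '[{"tx": -3.3,"ty": -1.3,"tz": 0,"rx": 0,"ry": 0,"rz": 0,"jaw": 0.3},{"tx": -6.6,"ty": -2.5,"tz": 0,"rx": 0,"ry": 0,"rz": 0,"jaw": 0.3},{"tx": -9.9,"ty": -3.7,"tz": 0,"rx": 0,"ry": 0,"rz": 0,"jaw": 0.3},{"tx": -13.2,"ty": -5,"tz": 0,"rx": 0,"ry": 0,"rz": 0,"jaw": 0.3},{"tx": -16.7,"ty": -6.3,"tz": 0,"rx": 0,"ry": 0,"rz": 0,"jaw": 0.3},{"tx": -16.7,"ty": -6.3,"tz": 0,"rx": 0,"ry": 0,"rz": 0,"jaw": 0.3},{"tx": -16.7,"ty": -6.3,"tz": 0,"rx": 0,"ry": 0,"rz": 0,"jaw": 0.3}]'

```text
clock: 30.85
tool_pos: [0.7062, -0.0366, 0.2139]
tcp_rot: [-3.141, -0.002, -3.057]
contact_force: [-0.4, -0.4, 0.2]
opening: 0.65
grasp_force: 0.0
```

```bash
python3 st.py .706 -.0362 .092 -3.053; cat > chk.py <<'E'
from h import *
from plant import robot
import sys
T=tcp(robot.get_state());c=robot.camera("wrist");cv2.imwrite(sys.argv[1],c["img"])
P=cloud(c,T@c["mount"]);a=np.radians(5.08)
D=(P*1000-[647.2,-42.0,0])@np.array([[np.cos(a),-np.sin(a),0],[np.sin(a),np.cos(a),0],[0,0,1]])
hsv=cv2.cvtColor(c["img"],cv2.COLOR_BGR2HSV)
m=(D[...,2]>57)&(D[...,2]<70)&(D[...,0]>-240)&(D[...,0]<-86)&(abs(D[...,1])<110)
for ce,n,l in blobs(m,15,5000): q=D[l];print("tab px",ce.round(0),n,"mixer",((q.max(0)+q.min(0))/2).round(1),"ext",(q.max(0)-q.min(0)).round(1))
for ys in(64,0,-64):
    m=(D[...,2]>20)&(D[...,2]<32)&(D[...,0]>-260)&(D[...,0]<-84)&(abs(D[...,1]-ys)<25)
    q=D[m];
    if len(q): print("bar",ys,len(q),"z",np.median(q[:,2]).round(1),"x tail",np.percentile(q[:,0],1).round(1),"y",np.percentile(q[:,1],[2,98]).round(1))
m=(D[...,2]>46)&(D[...,2]<55)&(abs(D[...,1])<105)&(D[...,0]<-40);q=D[m];print("face x at top edge",np.percentile(q[:,0],.5).round(1))
m=(D[...,2]>117)&(D[...,2]<130)&(abs(D[...,0]-60)<40)&(abs(D[...,1])<60)
for ce,n,l in blobs(m,30,5000): q=P[l];print("knob",ce.round(0),n,((q.max(0)+q.min(0))/2).round(4))
E
python3 chk.py pics/w3.png
```

```text
30.85 [ 0.7062 -0.0366  0.2139] [-3.141e+00 -2.000e-03 -3.057e+00] F [-0.4 -0.4  0.2] op 0.65 g 0.0 j [ 0.22  0.42  0.07 -0.   -1.22 -1.71]
(array([ 0.  ,  0.04, 12.19]), array([-0.   , -0.002, -0.004]))
tab px [201.   4.] 144 mixer [-97.5 -64.1  60.6] ext [ 5.5 13.7  6.9]
tab px [280.   4.] 146 mixer [-97.2  -0.2  60.5] ext [ 5.1 13.7  6.8]
tab px [360.   3.] 123 mixer [-97.5  63.6  60.4] ext [ 4.1 13.8  6.5]
bar 64 509 z 24.7 x tail -109.9 y [45.1 84.5]
bar 0 564 z 24.7 x tail -110.1 y [-15.2  14.7]
bar -64 500 z 24.7 x tail -110.0 y [-79.  -49.1]
face x at top edge -95.9
knob [280. 210.] 620 [ 0.7047 -0.0376  0.1203]
```

View pics/w3.png

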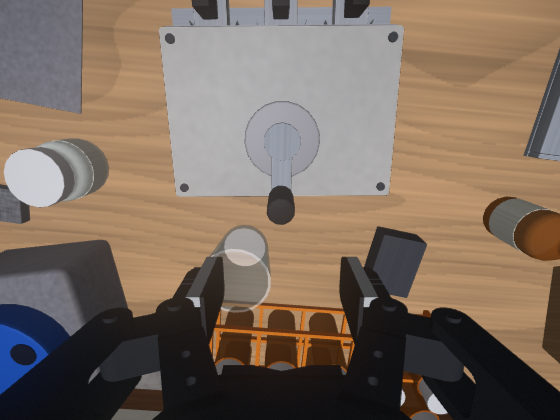

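The wrist view shows all three cartridges' tabs in line at the top (206/280/356, row 4), each with its tab front at mixer x ≈ -95, so all are home. The knob is at (280,210), still at the stop. Grip it and nudge against the stop again for a reference.

>>> servo_tool --targets '[{"tx": 0,"ty": 0,"tz": 3,"rx": 0,"ry": 0,"rz": 0,"jaw": 0.3},{"tx": 0,"ty": 0,"tz": 6,"rx": 0,"ry": 0,"rz": 0,"jaw": 0.3},{"tx": 0,"ty": 0,"tz": 9,"rx": 0,"ry": 0,"rz": 0,"jaw": 0.3},{"tx": 0,"ty": 0,"tz": 12.2,"rx": 0,"ry": 0,"rz": 0,"jaw": 0.3},{"tx": 0,"ty": 0,"tz": 12.2,"rx": 0,"ry": 0,"rz": 0,"jaw": -1},{"tx": 0,"ty": 0,"tz": 12.2,"rx": 0,"ry": 0,"rz": 0,"jaw": -1},{"tx": 0,"ty": 0,"tz": 12.2,"rx": 0,"ry": 0,"rz": 0,"jaw": -1},{"tx": 0,"ty": 0,"tz": 12.2,"rx": 0,"ry": 0,"rz": 0,"jaw": -1},{"tx": 0,"ty": 0,"tz": 12.2,"rx": 0,"ry": 0,"rz": 0,"jaw": -1}]'

```text
clock: 31.8
tool_pos: [0.7065, -0.0361, 0.0954]
tcp_rot: [3.142, 0.002, -3.056]
contact_force: [-1.2, -0.0, 5.9]
opening: 0.238
grasp_force: 59.2
```

>>> servo_tool --targets '[{"tx": 0,"ty": 0.2,"tz": 0,"rx": 0,"ry": 0,"rz": 0,"jaw": -1},{"tx": 0,"ty": 0.2,"tz": 0,"rx": 0,"ry": 0,"rz": 0,"jaw": -1},{"tx": 0,"ty": 0.2,"tz": 0,"rx": 0,"ry": 0,"rz": 0,"jaw": -1}]'

```text
clock: 32.1
tool_pos: [0.7065, -0.0357, 0.0953]
tcp_rot: [-3.14, 0.002, -3.056]
contact_force: [-1.0, -7.2, 5.7]
opening: 0.238
grasp_force: 59.7
```

```bash
python3 mx.py; python3 st.py; python3 circ.py 5.1 -18 20 -3.053
```

```text
tcp in mixer [59.6  1.  95.3] yaw -175.08 F [-1.  -7.2  5.7] tq [-2.41  0.45  0.06]
32.1 [ 0.7065 -0.0357  0.0953] [-3.140e+00  2.000e-03 -3.056e+00] F [-1.  -7.2  5.7] op 0.238 g 59.7 j [ 0.23  0.51 -0.08  0.   -0.98 -1.71]
-12.9 tx 0.23 ty -1.48
-30.9 tx 0.92 ty -2.82
-48.9 tx 1.98 ty -3.88
-66.9 tx 3.31 ty -4.57
-84.9 tx 4.80 ty -4.80
-102.9 tx 6.28 ty -4.57
-120.9 tx 7.62 ty -3.89
-138.9 tx 8.68 ty -2.83
-156.9 tx 9.36 ty -1.49
-174.9 tx 9.60 ty -0.00
-192.9 tx 9.37 ty 1.48
-210.9 tx 8.68 ty 2.82
-228.9 tx 7.62 ty 3.88
-246.9 tx 6.29 ty 4.56
-264.9 tx 4.80 ty 4.80
-282.9 tx 3.32 ty 4.56
-300.9 tx 1.98 ty 3.88
-318.9 tx 0.92 ty 2.82
-336.9 tx 0.24 ty 1.48
-354.9 tx -0.00 ty 0.00
```

>>> servo_tool --targets '[{"tx": 0,"ty": -0.15,"tz": 0,"rx": 0,"ry": 0,"rz": 0,"jaw": -1}]'

```text
clock: 32.2
tool_pos: [0.7066, -0.0362, 0.0953]
tcp_rot: [-3.141, 0.002, -3.056]
contact_force: [-2.9, 0.3, 8.2]
opening: 0.237
grasp_force: 60.0
```

>>> servo_tool --targets '[{"tx": 0.23,"ty": -1.48,"tz": 0,"rx": 0,"ry": 0,"rz": 0,"jaw": -1},{"tx": 0.92,"ty": -2.82,"tz": 0,"rx": 0,"ry": 0,"rz": 0,"jaw": -1},{"tx": 1.98,"ty": -3.88,"tz": 0,"rx": 0,"ry": 0,"rz": 0,"jaw": -1},{"tx": 3.31,"ty": -4.57,"tz": 0,"rx": 0,"ry": 0,"rz": 0,"jaw": -1},{"tx": 4.8,"ty": -4.8,"tz": 0,"rx": 0,"ry": 0,"rz": 0,"jaw": -1},{"tx": 6.28,"ty": -4.57,"tz": 0,"rx": 0,"ry": 0,"rz": 0,"jaw": -1},{"tx": 7.62,"ty": -3.88,"tz": 0,"rx": 0,"ry": 0,"rz": 0,"jaw": -1},{"tx": 8.68,"ty": -2.82,"tz": 0,"rx": 0,"ry": 0,"rz": 0,"jaw": -1},{"tx": 9.36,"ty": -1.48,"tz": 0,"rx": 0,"ry": 0,"rz": 0,"jaw": -1},{"tx": 9.6,"ty": 0,"tz": 0,"rx": 0,"ry": 0,"rz": 0,"jaw": -1}]'

```text
clock: 33.2
tool_pos: [0.6106, -0.0442, 0.0953]
tcp_rot: [-3.141, 0.003, -3.056]
contact_force: [3.5, -2.0, 5.3]
opening: 0.239
grasp_force: 59.9
```

>>> servo_tool --targets '[{"tx": -0.23,"ty": 1.48,"tz": 0,"rx": 0,"ry": 0,"rz": 0,"jaw": -1},{"tx": -0.92,"ty": 2.82,"tz": 0,"rx": 0,"ry": 0,"rz": 0,"jaw": -1},{"tx": -1.98,"ty": 3.88,"tz": 0,"rx": 0,"ry": 0,"rz": 0,"jaw": -1},{"tx": -3.31,"ty": 4.57,"tz": 0,"rx": 0,"ry": 0,"rz": 0,"jaw": -1},{"tx": -4.8,"ty": 4.8,"tz": 0,"rx": 0,"ry": 0,"rz": 0,"jaw": -1},{"tx": -6.28,"ty": 4.57,"tz": 0,"rx": 0,"ry": 0,"rz": 0,"jaw": -1},{"tx": -7.62,"ty": 3.88,"tz": 0,"rx": 0,"ry": 0,"rz": 0,"jaw": -1},{"tx": -8.68,"ty": 2.82,"tz": 0,"rx": 0,"ry": 0,"rz": 0,"jaw": -1},{"tx": -9.36,"ty": 1.48,"tz": 0,"rx": 0,"ry": 0,"rz": 0,"jaw": -1},{"tx": -9.6,"ty": 0,"tz": 0,"rx": 0,"ry": 0,"rz": 0,"jaw": -1}]'

```text
clock: 34.2
tool_pos: [0.7067, -0.0358, 0.0951]
tcp_rot: [-3.141, 0.001, -3.055]
contact_force: [-8.0, 1.6, 13.4]
opening: 0.236
grasp_force: 60.8
```

```bash
python3 mx.py
```

```text
tcp in mixer [59.8  0.9 95.1] yaw -175.04 F [-8.   1.6 13.4] tq [ 0.59  2.9  -0.05]
```

Turn 1 done: back at (0.7067,-0.0358) with low forces. Turns 2 and 3 next.

>>> servo_tool --targets '[{"tx": 0.23,"ty": -1.48,"tz": 0,"rx": 0,"ry": 0,"rz": 0,"jaw": -1},{"tx": 0.92,"ty": -2.82,"tz": 0,"rx": 0,"ry": 0,"rz": 0,"jaw": -1},{"tx": 1.98,"ty": -3.88,"tz": 0,"rx": 0,"ry": 0,"rz": 0,"jaw": -1},{"tx": 3.31,"ty": -4.57,"tz": 0,"rx": 0,"ry": 0,"rz": 0,"jaw": -1},{"tx": 4.8,"ty": -4.8,"tz": 0,"rx": 0,"ry": 0,"rz": 0,"jaw": -1},{"tx": 6.28,"ty": -4.57,"tz": 0,"rx": 0,"ry": 0,"rz": 0,"jaw": -1},{"tx": 7.62,"ty": -3.88,"tz": 0,"rx": 0,"ry": 0,"rz": 0,"jaw": -1},{"tx": 8.68,"ty": -2.82,"tz": 0,"rx": 0,"ry": 0,"rz": 0,"jaw": -1},{"tx": 9.36,"ty": -1.48,"tz": 0,"rx": 0,"ry": 0,"rz": 0,"jaw": -1},{"tx": 9.6,"ty": 0,"tz": 0,"rx": 0,"ry": 0,"rz": 0,"jaw": -1}]'

```text
clock: 35.2
tool_pos: [0.6106, -0.0441, 0.0953]
tcp_rot: [-3.141, 0.002, -3.056]
contact_force: [1.1, -2.2, 7.4]
opening: 0.233
grasp_force: 60.3
```

>>> servo_tool --targets '[{"tx": -0.23,"ty": 1.48,"tz": 0,"rx": 0,"ry": 0,"rz": 0,"jaw": -1},{"tx": -0.92,"ty": 2.82,"tz": 0,"rx": 0,"ry": 0,"rz": 0,"jaw": -1},{"tx": -1.98,"ty": 3.88,"tz": 0,"rx": 0,"ry": 0,"rz": 0,"jaw": -1},{"tx": -3.31,"ty": 4.57,"tz": 0,"rx": 0,"ry": 0,"rz": 0,"jaw": -1},{"tx": -4.8,"ty": 4.8,"tz": 0,"rx": 0,"ry": 0,"rz": 0,"jaw": -1},{"tx": -6.28,"ty": 4.57,"tz": 0,"rx": 0,"ry": 0,"rz": 0,"jaw": -1},{"tx": -7.62,"ty": 3.88,"tz": 0,"rx": 0,"ry": 0,"rz": 0,"jaw": -1},{"tx": -8.68,"ty": 2.82,"tz": 0,"rx": 0,"ry": 0,"rz": 0,"jaw": -1},{"tx": -9.36,"ty": 1.48,"tz": 0,"rx": 0,"ry": 0,"rz": 0,"jaw": -1},{"tx": -9.6,"ty": 0,"tz": 0,"rx": 0,"ry": 0,"rz": 0,"jaw": -1}]'

```text
clock: 36.2
tool_pos: [0.7068, -0.0358, 0.0951]
tcp_rot: [-3.141, 0.001, -3.055]
contact_force: [-8.0, 1.6, 12.9]
opening: 0.237
grasp_force: 60.9
```

>>> servo_tool --targets '[{"tx": 0.23,"ty": -1.48,"tz": 0,"rx": 0,"ry": 0,"rz": 0,"jaw": -1},{"tx": 0.92,"ty": -2.82,"tz": 0,"rx": 0,"ry": 0,"rz": 0,"jaw": -1},{"tx": 1.98,"ty": -3.88,"tz": 0,"rx": 0,"ry": 0,"rz": 0,"jaw": -1},{"tx": 3.31,"ty": -4.57,"tz": 0,"rx": 0,"ry": 0,"rz": 0,"jaw": -1},{"tx": 4.8,"ty": -4.8,"tz": 0,"rx": 0,"ry": 0,"rz": 0,"jaw": -1},{"tx": 6.28,"ty": -4.57,"tz": 0,"rx": 0,"ry": 0,"rz": 0,"jaw": -1},{"tx": 7.62,"ty": -3.88,"tz": 0,"rx": 0,"ry": 0,"rz": 0,"jaw": -1},{"tx": 8.68,"ty": -2.82,"tz": 0,"rx": 0,"ry": 0,"rz": 0,"jaw": -1},{"tx": 9.36,"ty": -1.48,"tz": 0,"rx": 0,"ry": 0,"rz": 0,"jaw": -1},{"tx": 9.6,"ty": 0,"tz": 0,"rx": 0,"ry": 0,"rz": 0,"jaw": -1}]'

```text
clock: 37.2
tool_pos: [0.6106, -0.0442, 0.0953]
tcp_rot: [-3.141, 0.002, -3.056]
contact_force: [1.5, -1.8, 6.3]
opening: 0.238
grasp_force: 60.4
```

>>> servo_tool --targets '[{"tx": -0.23,"ty": 1.48,"tz": 0,"rx": 0,"ry": 0,"rz": 0,"jaw": -1},{"tx": -0.92,"ty": 2.82,"tz": 0,"rx": 0,"ry": 0,"rz": 0,"jaw": -1},{"tx": -1.98,"ty": 3.88,"tz": 0,"rx": 0,"ry": 0,"rz": 0,"jaw": -1},{"tx": -3.31,"ty": 4.57,"tz": 0,"rx": 0,"ry": 0,"rz": 0,"jaw": -1},{"tx": -4.8,"ty": 4.8,"tz": 0,"rx": 0,"ry": 0,"rz": 0,"jaw": -1},{"tx": -6.28,"ty": 4.57,"tz": 0,"rx": 0,"ry": 0,"rz": 0,"jaw": -1},{"tx": -7.62,"ty": 3.88,"tz": 0,"rx": 0,"ry": 0,"rz": 0,"jaw": -1},{"tx": -8.68,"ty": 2.82,"tz": 0,"rx": 0,"ry": 0,"rz": 0,"jaw": -1},{"tx": -9.36,"ty": 1.48,"tz": 0,"rx": 0,"ry": 0,"rz": 0,"jaw": -1},{"tx": -9.6,"ty": 0,"tz": 0,"rx": 0,"ry": 0,"rz": 0,"jaw": -1}]'

```text
clock: 38.2
tool_pos: [0.7067, -0.0358, 0.0951]
tcp_rot: [-3.141, 0.001, -3.055]
contact_force: [-6.9, 1.1, 13.0]
opening: 0.237
grasp_force: 61.0
```

```bash
python3 mx.py; python3 - <<'E'
from h import *
from plant import robot
import numpy as np
c=robot.camera("scene");i=c["img"];print("ok")
# cartridges' tails via scene depth
P=cloud(c);a=np.radians(5.08)
D=(P*1000-[647.2,-42.0,0])@np.array([[np.cos(a),-np.sin(a),0],[np.sin(a),np.cos(a),0],[0,0,1]])
m=(D[...,2]>54)&(D[...,2]<70)&(D[...,0]>-260)&(D[...,0]<-86)&(abs(D[...,1])<130)
for ce,n,l in blobs(m,10,5000): q=D[l];print(ce.round(),n,np.median(q,0).round(1),q.max(0).round(1))
E
```

```text
tcp in mixer [59.9  0.9 95.1] yaw -175.04 F [-6.9  1.1 13. ] tq [ 0.63  2.89 -0.02]
ok
[275. 209.] 84 [-107.1   61.2   62.7] [-95.6  72.7  67.2]
[257. 227.] 97 [-105.8   -1.9   62.4] [-94.9   7.7  68.1]
[237. 247.] 105 [-106.3  -66.    63. ] [-95.1 -55.9  66.6]
```

Three turns counted and all tabs are still at mixer x ≈ -107/-95. The fourth and last turn, then settle.

>>> servo_tool --targets '[{"tx": 0.23,"ty": -1.48,"tz": 0,"rx": 0,"ry": 0,"rz": 0,"jaw": -1},{"tx": 0.92,"ty": -2.82,"tz": 0,"rx": 0,"ry": 0,"rz": 0,"jaw": -1},{"tx": 1.98,"ty": -3.88,"tz": 0,"rx": 0,"ry": 0,"rz": 0,"jaw": -1},{"tx": 3.31,"ty": -4.57,"tz": 0,"rx": 0,"ry": 0,"rz": 0,"jaw": -1},{"tx": 4.8,"ty": -4.8,"tz": 0,"rx": 0,"ry": 0,"rz": 0,"jaw": -1},{"tx": 6.28,"ty": -4.57,"tz": 0,"rx": 0,"ry": 0,"rz": 0,"jaw": -1},{"tx": 7.62,"ty": -3.88,"tz": 0,"rx": 0,"ry": 0,"rz": 0,"jaw": -1},{"tx": 8.68,"ty": -2.82,"tz": 0,"rx": 0,"ry": 0,"rz": 0,"jaw": -1},{"tx": 9.36,"ty": -1.48,"tz": 0,"rx": 0,"ry": 0,"rz": 0,"jaw": -1},{"tx": 9.6,"ty": 0,"tz": 0,"rx": 0,"ry": 0,"rz": 0,"jaw": -1}]'

```text
clock: 39.25
tool_pos: [0.6106, -0.0441, 0.0953]
tcp_rot: [-3.141, 0.002, -3.056]
contact_force: [2.0, -2.8, 6.6]
opening: 0.231
grasp_force: 60.5
```

>>> servo_tool --targets '[{"tx": -0.23,"ty": 1.48,"tz": 0,"rx": 0,"ry": 0,"rz": 0,"jaw": -1},{"tx": -0.92,"ty": 2.82,"tz": 0,"rx": 0,"ry": 0,"rz": 0,"jaw": -1},{"tx": -1.98,"ty": 3.88,"tz": 0,"rx": 0,"ry": 0,"rz": 0,"jaw": -1},{"tx": -3.31,"ty": 4.57,"tz": 0,"rx": 0,"ry": 0,"rz": 0,"jaw": -1},{"tx": -4.8,"ty": 4.8,"tz": 0,"rx": 0,"ry": 0,"rz": 0,"jaw": -1},{"tx": -6.28,"ty": 4.57,"tz": 0,"rx": 0,"ry": 0,"rz": 0,"jaw": -1},{"tx": -7.62,"ty": 3.88,"tz": 0,"rx": 0,"ry": 0,"rz": 0,"jaw": -1},{"tx": -8.68,"ty": 2.82,"tz": 0,"rx": 0,"ry": 0,"rz": 0,"jaw": -1},{"tx": -9.36,"ty": 1.48,"tz": 0,"rx": 0,"ry": 0,"rz": 0,"jaw": -1},{"tx": -9.6,"ty": 0.02,"tz": 0,"rx": 0,"ry": 0,"rz": 0,"jaw": -1}]'

```text
clock: 40.25
tool_pos: [0.7067, -0.0356, 0.0951]
tcp_rot: [-3.141, 0.001, -3.055]
contact_force: [-7.6, 0.5, 13.0]
opening: 0.234
grasp_force: 61.0
```

>>> servo_tool --targets '[{"tx": 0,"ty": 0,"tz": 0,"rx": 0,"ry": 0,"rz": 0,"jaw": -1},{"tx": 0,"ty": 0,"tz": 0,"rx": 0,"ry": 0,"rz": 0,"jaw": -1}]'

```text
clock: 40.45
tool_pos: [0.7066, -0.0363, 0.0952]
tcp_rot: [-3.141, 0.002, -3.056]
contact_force: [-3.1, -1.0, 10.4]
opening: 0.232
grasp_force: 61.1
```

```bash
python3 mx.py; python3 st.py
```

```text
tcp in mixer [59.7  0.4 95.2] yaw -175.11 F [-3.1 -1.  10.4] tq [-0.61  1.16  0.05]
40.45 [ 0.7066 -0.0363  0.0952] [-3.141e+00  2.000e-03 -3.056e+00] F [-3.1 -1.  10.4] op 0.232 g 61.1 j [ 0.22  0.51 -0.07  0.   -0.99 -1.71]
```

>>> servo_tool --targets '[{"tx": 0,"ty": 0,"tz": 0,"rx": 0,"ry": 0,"rz": 0,"jaw": 0},{"tx": 0,"ty": 0,"tz": 0,"rx": 0,"ry": 0,"rz": 0,"jaw": 0.3},{"tx": 0,"ty": 0,"tz": 0,"rx": 0,"ry": 0,"rz": 0,"jaw": 0.3},{"tx": 0,"ty": 0,"tz": -2,"rx": 0,"ry": 0,"rz": 0,"jaw": 0.3},{"tx": 0,"ty": 0,"tz": -5,"rx": 0,"ry": 0,"rz": 0,"jaw": 0.3},{"tx": 0,"ty": 0,"tz": -8,"rx": 0,"ry": 0,"rz": 0,"jaw": 0.3},{"tx": 0,"ty": 0,"tz": -12,"rx": 0,"ry": 0,"rz": 0,"jaw": -0.1},{"tx": 0,"ty": 0,"tz": -12,"rx": 0,"ry": 0,"rz": 0,"jaw": -0.1}]'

```text
clock: 41.25
tool_pos: [0.7088, -0.0353, 0.22]
tcp_rot: [-3.141, 0.01, -3.055]
contact_force: [0.1, -0.9, 0.7]
opening: 0.454
grasp_force: 0.0
```

```bash
python3 chk.py pics/w4.png; python3 st.py .5349 .0123 .12 -3.053
```

```text
tab px [201.   1.] 66 mixer [-96.  -64.   59.9] ext [ 2.8 13.7  5.7]
tab px [280.   1.] 61 mixer [-95.6   0.   60.2] ext [ 1.7 13.1  5.9]
tab px [358.   1.] 40 mixer [-96.2  63.7  60.1] ext [ 1.3 13.5  5.6]
bar 64 477 z 24.7 x tail -106.2 y [43.5 84.5]
bar 0 479 z 24.7 x tail -106.5 y [-20.6  17.1]
bar -64 465 z 24.8 x tail -106.6 y [-84.5 -49.1]
face x at top edge -95.8
knob [281. 203.] 596 [ 0.7045 -0.0365  0.1206]
41.3 [ 0.7075 -0.0351  0.2168] [ 3.141  0.006 -3.055] F [ 0.4  0.2 -0.5] op 0.455 g 0.0 j [ 0.22  0.42  0.07  0.   -1.22 -1.71]
(array([16.84,  6.2 ,  9.58]), array([ 0.   ,  0.006, -0.002]))
```

The crank is unmoved (knob at 0.7045,-0.0365) and all three cartridges are still home. Now draw out the slot-a cartridge.

>>> servo_tool --targets '[{"tx": 4,"ty": 1.5,"tz": 0,"rx": 0,"ry": 0,"rz": 0,"jaw": -0.1},{"tx": 8,"ty": 3,"tz": 0,"rx": 0,"ry": 0,"rz": 0,"jaw": -0.1},{"tx": 12,"ty": 4.5,"tz": 0,"rx": 0,"ry": 0,"rz": 0,"jaw": -0.1},{"tx": 16,"ty": 6,"tz": 0,"rx": 0,"ry": 0,"rz": 0,"jaw": -0.1},{"tx": 16.9,"ty": 6.2,"tz": 3,"rx": 0,"ry": 0,"rz": 0,"jaw": -0.1},{"tx": 16.9,"ty": 6.2,"tz": 7,"rx": 0,"ry": 0,"rz": 0,"jaw": -0.1},{"tx": 16.9,"ty": 6.2,"tz": 9.6,"rx": 0,"ry": 0,"rz": 0,"jaw": -0.1},{"tx": 16.9,"ty": 6.2,"tz": 9.6,"rx": 0,"ry": 0,"rz": 0,"jaw": -0.1},{"tx": 16.9,"ty": 6.2,"tz": 9.6,"rx": 0,"ry": 0,"rz": 0,"jaw": -0.1}]'

```text
clock: 42.2
tool_pos: [0.532, 0.0118, 0.1172]
tcp_rot: [-3.141, -0.001, -3.055]
contact_force: [-0.2, 0.0, 0.5]
opening: 0.449
grasp_force: 0.0
```

```bash
python3 st.py .5349 .0123 .033 -3.053; cat > tab.py <<'E'
from h import *
from plant import robot
T=tcp(robot.get_state());c=robot.camera("wrist");P=cloud(c,T@c["mount"]);a=np.radians(5.08)
D=(P*1000-[647.2,-42.0,0])@np.array([[np.cos(a),-np.sin(a),0],[np.sin(a),np.cos(a),0],[0,0,1]])
m=(D[...,2]>57)&(D[...,2]<68)&(D[...,0]>-240)&(D[...,0]<-86)&(abs(D[...,1])<110)
for ce,n,l in blobs(m,15,5000): q=D[l];print("tab",ce.round(0),n,((q.max(0)+q.min(0))/2).round(1),"ext",(q.max(0)-q.min(0)).round(1))
E
python3 tab.py; python3 mx.py
```

```text
42.2 [0.532  0.0118 0.1172] [-3.141e+00 -1.000e-03 -3.055e+00] F [-0.2  0.   0.5] op 0.449 g 0.0 j [ 0.39  0.23 -0.45  0.   -0.89 -1.88]
(array([-0.3 ,  0.04,  8.42]), array([-0.001, -0.001, -0.002]))
tab [282. 231.] 772 [-108.4   63.7   60.5] ext [24.1 13.8  6.3]
tab [ 88. 233.] 889 [-107.8  -63.9   60.6] ext [24.  15.3  7.1]
tab [185. 232.] 819 [-1.077e+02 -1.000e-01  6.040e+01] ext [23.8 14.6  6.7]
tcp in mixer [-109.2   63.9  118.1] yaw -175.06 F [-0.3  0.2  1.5] tq [-0.   -0.05 -0.01]
```

>>> servo_tool --targets '[{"tx": -0.15,"ty": 0,"tz": 3,"rx": 0,"ry": 0,"rz": 0,"jaw": -0.1},{"tx": -0.15,"ty": 0,"tz": 6,"rx": 0,"ry": 0,"rz": 0,"jaw": -0.1},{"tx": -0.15,"ty": 0,"tz": 8.3,"rx": 0,"ry": 0,"rz": 0,"jaw": -0.1},{"tx": -0.15,"ty": 0,"tz": 8.3,"rx": 0,"ry": 0,"rz": 0,"jaw": -0.5},{"tx": -0.15,"ty": 0,"tz": 8.3,"rx": 0,"ry": 0,"rz": 0,"jaw": -1},{"tx": -0.15,"ty": 0,"tz": 8.3,"rx": 0,"ry": 0,"rz": 0,"jaw": -1},{"tx": -0.15,"ty": 0,"tz": 8.3,"rx": 0,"ry": 0,"rz": 0,"jaw": -1},{"tx": -0.15,"ty": 0,"tz": 8.3,"rx": 0,"ry": 0,"rz": 0,"jaw": -1}]'

```text
clock: 43.05
tool_pos: [0.5341, 0.0121, 0.0353]
tcp_rot: [3.141, 0.002, -3.056]
contact_force: [-0.2, 0.5, -0.8]
opening: 0.152
grasp_force: 59.9
```

>>> servo_tool --targets '[{"tx": 0,"ty": 0,"tz": -0.1,"rx": 0,"ry": 0,"rz": 0,"jaw": -1},{"tx": 1,"ty": 0,"tz": -0.1,"rx": 0,"ry": 0,"rz": 0,"jaw": -1},{"tx": 2.5,"ty": 0,"tz": -0.1,"rx": 0,"ry": 0,"rz": 0,"jaw": -1},{"tx": 4,"ty": 0,"tz": -0.1,"rx": 0,"ry": 0,"rz": 0,"jaw": -1}]'

```text
clock: 43.45
tool_pos: [0.4928, 0.0084, 0.0353]
tcp_rot: [3.142, 0.0, -3.056]
contact_force: [0.2, -0.5, -1.0]
opening: 0.153
grasp_force: 60.1
```

```bash
python3 mx.py;python3 st.py
```

```text
tcp in mixer [-149.4   63.9   35.3] yaw -175.09 F [ 0.2 -0.5 -1. ] tq [ 0.02 -0.06  0.  ]
43.45 [0.4928 0.0084 0.0353] [ 3.142  0.    -3.056] F [ 0.2 -0.5 -1. ] op 0.153 g 60.1 j [ 0.42  0.29 -0.63 -0.   -0.66 -1.9 ]
```

>>> servo_tool --targets '[{"tx": 1.6,"ty": 0,"tz": 0,"rx": 0,"ry": 0,"rz": 0,"jaw": -1},{"tx": 3.2,"ty": 0,"tz": 0,"rx": 0,"ry": 0,"rz": 0,"jaw": -1},{"tx": 4.8,"ty": 0,"tz": 0,"rx": 0,"ry": 0,"rz": 0,"jaw": -1},{"tx": 4.8,"ty": 0,"tz": 0,"rx": 0,"ry": 0,"rz": 0,"jaw": -1},{"tx": 4.8,"ty": 0,"tz": -3,"rx": 0,"ry": 0,"rz": 0,"jaw": -1},{"tx": 4.8,"ty": 0,"tz": -7,"rx": 0,"ry": 0,"rz": 0,"jaw": -1},{"tx": 4.8,"ty": 0,"tz": -11,"rx": 0,"ry": 0,"rz": 0,"jaw": -1},{"tx": 4.8,"ty": 0,"tz": -11,"rx": 0,"ry": 0,"rz": 0,"jaw": -1}]'

```text
clock: 44.25
tool_pos: [0.4493, 0.0055, 0.1506]
tcp_rot: [3.14, 0.01, -3.055]
contact_force: [1.1, 0.5, -1.7]
opening: 0.153
grasp_force: 60.0
```

```bash
python3 st.py .4895 .3852 .14 -3.053; python3 held.py
```

```text
44.25 [0.4493 0.0055 0.1506] [ 3.14   0.01  -3.055] F [ 1.1  0.5 -1.7] op 0.153 g 60.0 j [ 0.45  0.05 -0.59  0.   -0.92 -1.94]
(array([-7.3 , 37.48,  1.2 ]), array([ 0.002,  0.01 , -0.002]))
held bar top tool z mm 10.058930573678794 y -13.0 13.0
```

>>> servo_tool --targets '[{"tx": -0.7,"ty": 3.5,"tz": 0,"rx": 0,"ry": 0,"rz": 0,"jaw": -1},{"tx": -1.5,"ty": 7.5,"tz": 0,"rx": 0,"ry": 0,"rz": 0,"jaw": -1},{"tx": -2.2,"ty": 11.5,"tz": 0,"rx": 0,"ry": 0,"rz": 0,"jaw": -1},{"tx": -3,"ty": 15.5,"tz": 0,"rx": 0,"ry": 0,"rz": 0,"jaw": -1},{"tx": -3.8,"ty": 19.5,"tz": 0,"rx": 0,"ry": 0,"rz": 0,"jaw": -1},{"tx": -4.6,"ty": 23.5,"tz": 0,"rx": 0,"ry": 0,"rz": 0,"jaw": -1},{"tx": -5.4,"ty": 27.5,"tz": 0.3,"rx": 0,"ry": 0,"rz": 0,"jaw": -1},{"tx": -6.2,"ty": 31.5,"tz": 0.6,"rx": 0,"ry": 0,"rz": 0,"jaw": -1},{"tx": -7,"ty": 35.5,"tz": 0.9,"rx": 0,"ry": 0,"rz": 0,"jaw": -1},{"tx": -7.3,"ty": 37.5,"tz": 1.2,"rx": 0,"ry": 0,"rz": 0,"jaw": -1}]'

```text
clock: 45.3
tool_pos: [0.4862, 0.3868, 0.131]
tcp_rot: [-3.14, -0.001, -3.054]
contact_force: [-0.0, 0.1, -1.3]
opening: 0.154
grasp_force: 60.0
```

>>> servo_tool --targets '[{"tx": 0,"ty": 0,"tz": 0,"rx": 0,"ry": 0,"rz": 0,"jaw": -1},{"tx": 0,"ty": 0,"tz": 0,"rx": 0,"ry": 0,"rz": 0,"jaw": -1},{"tx": 0,"ty": 0,"tz": 0,"rx": 0,"ry": 0,"rz": 0,"jaw": -1}]'

```text
clock: 45.6
tool_pos: [0.4861, 0.3831, 0.1326]
tcp_rot: [-3.141, -0.001, -3.056]
contact_force: [-0.5, -0.2, -1.7]
opening: 0.153
grasp_force: 60.0
```

```bash
python3 st.py .4895 .3852 .04 -3.053; python3 held.py; python3 - <<'E'
from h import *
from plant import robot
T=tcp(robot.get_state());c=robot.camera("wrist");cv2.imwrite("pics/w5.png",c["img"]);P=cloud(c,T@c["mount"])
m=(abs(P[...,2])<.03)&(P[...,1]>.2)&(P[...,0]>.38)
Q=P[m];f=Q[(Q[:,2]<.012)&(abs(Q[:,1]-.33)<.08)&(Q[:,0]>.42)];print("tray floor z",np.median(f[:,2]),len(f))
r=Q[(Q[:,2]>.018)];print("rim y range",np.percentile(r[:,1],[1,99]),"z",np.median(r[:,2]))
E
```

```text
45.6 [0.4861 0.3831 0.1326] [-3.141e+00 -1.000e-03 -3.056e+00] F [-0.5 -0.2 -1.7] op 0.153 g 60.0 j [ 0.98  0.35 -0.25 -0.   -0.98 -2.47]
(array([-0.37,  0.19,  9.26]), array([-0.001, -0.001, -0.003]))
held bar top tool z mm 10.083517064556762 y -12.9 13.1
tray floor z 0.003943500773137154 29981
rim y range [0.22834377 0.43258887] z 0.020531387803146117
```

>>> servo_tool --targets '[{"tx": -0.3,"ty": 0.2,"tz": 3,"rx": 0,"ry": 0,"rz": 0,"jaw": -1},{"tx": -0.3,"ty": 0.2,"tz": 6,"rx": 0,"ry": 0,"rz": 0,"jaw": -1},{"tx": -0.3,"ty": 0.2,"tz": 8.5,"rx": 0,"ry": 0,"rz": 0,"jaw": -1},{"tx": -0.3,"ty": 0.2,"tz": 9.4,"rx": 0,"ry": 0,"rz": 0,"jaw": -1},{"tx": -0.3,"ty": 0.2,"tz": 9.7,"rx": 0,"ry": 0,"rz": 0,"jaw": -1},{"tx": -0.3,"ty": 0.2,"tz": 9.7,"rx": 0,"ry": 0,"rz": 0,"jaw": -1},{"tx": -0.3,"ty": 0.2,"tz": 9.7,"rx": 0,"ry": 0,"rz": 0,"jaw": -1}]'

```text
clock: 46.4
tool_pos: [0.49, 0.3872, 0.0378]
tcp_rot: [3.14, 0.002, -3.056]
contact_force: [0.3, 0.3, -1.6]
opening: 0.15
grasp_force: 59.8
```

>>> servo_tool --targets '[{"tx": 0,"ty": 0,"tz": 0.1,"rx": 0,"ry": 0,"rz": 0,"jaw": -1},{"tx": 0,"ty": 0,"tz": 0.1,"rx": 0,"ry": 0,"rz": 0,"jaw": -1}]'

```text
clock: 46.6
tool_pos: [0.4895, 0.3869, 0.0361]
tcp_rot: [3.141, 0.001, -3.056]
contact_force: [1.1, -0.1, -1.6]
opening: 0.15
grasp_force: 59.8
```

>>> servo_tool --targets '[{"tx": 0,"ty": 0,"tz": 0.1,"rx": 0,"ry": 0,"rz": 0,"jaw": -1},{"tx": 0,"ty": 0,"tz": 0.2,"rx": 0,"ry": 0,"rz": 0,"jaw": -1},{"tx": 0,"ty": 0,"tz": 0.2,"rx": 0,"ry": 0,"rz": 0,"jaw": -1}]'

```text
clock: 46.9
tool_pos: [0.4894, 0.3868, 0.0343]
tcp_rot: [3.141, 0.001, -3.055]
contact_force: [-2.6, -1.6, 4.8]
opening: 0.151
grasp_force: 61.1
```

On the tray floor (contact at +4.8 N). Release, rise and go back for slot b.

>>> servo_tool --targets '[{"tx": 0,"ty": 0,"tz": 0,"rx": 0,"ry": 0,"rz": 0,"jaw": -0.3},{"tx": 0,"ty": 0,"tz": 0,"rx": 0,"ry": 0,"rz": 0,"jaw": -0.2},{"tx": 0,"ty": 0,"tz": 0,"rx": 0,"ry": 0,"rz": 0,"jaw": -0.2},{"tx": 0,"ty": 0,"tz": -3,"rx": 0,"ry": 0,"rz": 0,"jaw": -0.2},{"tx": 0,"ty": 0,"tz": -6,"rx": 0,"ry": 0,"rz": 0,"jaw": -0.2},{"tx": 0,"ty": 0,"tz": -10,"rx": 0,"ry": 0,"rz": 0,"jaw": -0.1},{"tx": 0,"ty": 0,"tz": -13,"rx": 0,"ry": 0,"rz": 0,"jaw": -0.1}]'

```text
clock: 47.6
tool_pos: [0.4897, 0.3869, 0.1656]
tcp_rot: [3.141, 0.001, -3.056]
contact_force: [0.8, 0.3, -0.7]
opening: 0.451
grasp_force: 0.0
```

```bash
python3 st.py .5400 -.0515 .16 -3.053
```

```text
47.6 [0.4897 0.3869 0.1656] [ 3.141e+00  1.000e-03 -3.056e+00] F [ 0.8  0.3 -0.7] op 0.451 g 0.0 j [ 0.98  0.32 -0.2   0.   -1.05 -2.47]
(array([ -1.24, -44.11,   0.53]), array([ 0.001,  0.001, -0.003]))
```

>>> servo_tool --targets '[{"tx": -0.1,"ty": -4,"tz": 0,"rx": 0,"ry": 0,"rz": 0,"jaw": -0.1},{"tx": -0.2,"ty": -8.5,"tz": 0,"rx": 0,"ry": 0,"rz": 0,"jaw": -0.1},{"tx": -0.4,"ty": -13,"tz": 0,"rx": 0,"ry": 0,"rz": 0,"jaw": -0.1},{"tx": -0.5,"ty": -17.5,"tz": 0,"rx": 0,"ry": 0,"rz": 0,"jaw": -0.1},{"tx": -0.6,"ty": -22,"tz": 0,"rx": 0,"ry": 0,"rz": 0,"jaw": -0.1},{"tx": -0.7,"ty": -26.5,"tz": 0,"rx": 0,"ry": 0,"rz": 0,"jaw": -0.1},{"tx": -0.9,"ty": -31,"tz": 0,"rx": 0,"ry": 0,"rz": 0,"jaw": -0.1},{"tx": -1,"ty": -35.5,"tz": 0,"rx": 0,"ry": 0,"rz": 0,"jaw": -0.1},{"tx": -1.1,"ty": -40,"tz": 0.5,"rx": 0,"ry": 0,"rz": 0,"jaw": -0.1},{"tx": -1.2,"ty": -44.1,"tz": 0.5,"rx": 0,"ry": 0,"rz": 0,"jaw": -0.1}]'

```text
clock: 48.6
tool_pos: [0.5387, -0.0538, 0.158]
tcp_rot: [3.142, -0.0, -3.056]
contact_force: [0.7, 0.2, -0.5]
opening: 0.446
grasp_force: 0.0
```

>>> servo_tool --targets '[{"tx": 0,"ty": 0,"tz": 2,"rx": 0,"ry": 0,"rz": 0,"jaw": -0.1},{"tx": 0,"ty": 0,"tz": 4,"rx": 0,"ry": 0,"rz": 0,"jaw": -0.1},{"tx": 0,"ty": 0,"tz": 4,"rx": 0,"ry": 0,"rz": 0,"jaw": -0.1},{"tx": 0,"ty": 0,"tz": 4,"rx": 0,"ry": 0,"rz": 0,"jaw": -0.1}]'

```text
clock: 49.0
tool_pos: [0.5391, -0.0519, 0.1185]
tcp_rot: [-3.141, -0.001, -3.055]
contact_force: [0.5, 0.1, -0.1]
opening: 0.451
grasp_force: 0.0
```

```bash
python3 st.py .5398 -.0515 .034 -3.053; python3 tab.py; python3 mx.py
```

```text
49.0 [ 0.5391 -0.0519  0.1185] [-3.141e+00 -1.000e-03 -3.055e+00] F [ 0.5  0.1 -0.1] op 0.451 g 0.0 j [ 0.27  0.24 -0.43  0.   -0.89 -1.75]
(array([-0.08,  0.03,  8.45]), array([-0.   , -0.001, -0.002]))
tab [282. 229.] 754 [-107.9   -0.2   60.4] ext [24.  13.8  6.8]
tab [185. 230.] 814 [-107.7  -64.    60.4] ext [24.  14.3  6.8]
tcp in mixer [-108.    -0.   119.1] yaw -175.04 F [0.3 0.6 0.5] tq [ 0.07 -0.03  0.01]
```

>>> servo_tool --targets '[{"tx": 0,"ty": 0,"tz": 3,"rx": 0,"ry": 0,"rz": 0,"jaw": -0.1},{"tx": 0,"ty": 0,"tz": 6,"rx": 0,"ry": 0,"rz": 0,"jaw": -0.1},{"tx": 0,"ty": 0,"tz": 8.4,"rx": 0,"ry": 0,"rz": 0,"jaw": -0.1},{"tx": 0,"ty": 0,"tz": 8.4,"rx": 0,"ry": 0,"rz": 0,"jaw": -0.5},{"tx": 0,"ty": 0,"tz": 8.4,"rx": 0,"ry": 0,"rz": 0,"jaw": -1},{"tx": 0,"ty": 0,"tz": 8.4,"rx": 0,"ry": 0,"rz": 0,"jaw": -1},{"tx": 0,"ty": 0,"tz": 8.4,"rx": 0,"ry": 0,"rz": 0,"jaw": -1},{"tx": 0,"ty": 0,"tz": 8.4,"rx": 0,"ry": 0,"rz": 0,"jaw": -1}]'

```text
clock: 49.85
tool_pos: [0.5395, -0.0516, 0.0354]
tcp_rot: [3.141, 0.002, -3.056]
contact_force: [-1.5, -0.2, -0.9]
opening: 0.152
grasp_force: 59.9
```

>>> servo_tool --targets '[{"tx": 0,"ty": 0,"tz": -0.1,"rx": 0,"ry": 0,"rz": 0,"jaw": -1},{"tx": 1,"ty": 0,"tz": -0.1,"rx": 0,"ry": 0,"rz": 0,"jaw": -1},{"tx": 2.5,"ty": 0,"tz": -0.1,"rx": 0,"ry": 0,"rz": 0,"jaw": -1},{"tx": 4,"ty": 0,"tz": -0.1,"rx": 0,"ry": 0,"rz": 0,"jaw": -1}]'

```text
clock: 50.25
tool_pos: [0.4982, -0.0554, 0.0353]
tcp_rot: [3.142, 0.0, -3.056]
contact_force: [0.1, 0.4, -0.7]
opening: 0.152
grasp_force: 59.8
```

```bash
python3 mx.py
```

```text
tcp in mixer [-1.496e+02 -1.000e-01  3.530e+01] yaw -175.1 F [ 0.1  0.4 -0.7] tq [-0.01  0.08  0.  ]
```

>>> servo_tool --targets '[{"tx": 1.6,"ty": 0,"tz": 0,"rx": 0,"ry": 0,"rz": 0,"jaw": -1},{"tx": 3.2,"ty": 0,"tz": 0,"rx": 0,"ry": 0,"rz": 0,"jaw": -1},{"tx": 4.8,"ty": 0,"tz": 0,"rx": 0,"ry": 0,"rz": 0,"jaw": -1},{"tx": 4.8,"ty": 0,"tz": 0,"rx": 0,"ry": 0,"rz": 0,"jaw": -1},{"tx": 4.8,"ty": 0,"tz": -3,"rx": 0,"ry": 0,"rz": 0,"jaw": -1},{"tx": 4.8,"ty": 0,"tz": -7,"rx": 0,"ry": 0,"rz": 0,"jaw": -1},{"tx": 4.8,"ty": 0,"tz": -11,"rx": 0,"ry": 0,"rz": 0,"jaw": -1},{"tx": 4.8,"ty": 0,"tz": -11,"rx": 0,"ry": 0,"rz": 0,"jaw": -1}]'

```text
clock: 51.05
tool_pos: [0.4549, -0.0588, 0.1507]
tcp_rot: [3.141, 0.01, -3.055]
contact_force: [1.3, 0.3, -2.0]
opening: 0.153
grasp_force: 60.0
```

```bash
python3 st.py .4875 .3252 .14 -3.053; python3 held.py
```

```text
51.05 [ 0.4549 -0.0588  0.1507] [ 3.141  0.01  -3.055] F [ 1.3  0.3 -2. ] op 0.153 g 60.0 j [ 0.3   0.07 -0.57  0.   -0.92 -1.79]
(array([-6.57, 37.97,  1.16]), array([ 0.001,  0.01 , -0.002]))
held bar top tool z mm 9.65382316783922 y -13.5 13.5
```

>>> servo_tool --targets '[{"tx": -0.6,"ty": 3.5,"tz": 0,"rx": 0,"ry": 0,"rz": 0,"jaw": -1},{"tx": -1.3,"ty": 7.5,"tz": 0,"rx": 0,"ry": 0,"rz": 0,"jaw": -1},{"tx": -2,"ty": 11.5,"tz": 0,"rx": 0,"ry": 0,"rz": 0,"jaw": -1},{"tx": -2.7,"ty": 15.5,"tz": 0,"rx": 0,"ry": 0,"rz": 0,"jaw": -1},{"tx": -3.4,"ty": 19.5,"tz": 0,"rx": 0,"ry": 0,"rz": 0,"jaw": -1},{"tx": -4.1,"ty": 23.5,"tz": 0,"rx": 0,"ry": 0,"rz": 0,"jaw": -1},{"tx": -4.8,"ty": 27.5,"tz": 0.2,"rx": 0,"ry": 0,"rz": 0,"jaw": -1},{"tx": -5.5,"ty": 31.5,"tz": 0.4,"rx": 0,"ry": 0,"rz": 0,"jaw": -1},{"tx": -6.2,"ty": 35.5,"tz": 0.6,"rx": 0,"ry": 0,"rz": 0,"jaw": -1},{"tx": -6.7,"ty": 38,"tz": 0.6,"rx": 0,"ry": 0,"rz": 0,"jaw": -1}]'

```text
clock: 52.1
tool_pos: [0.485, 0.3271, 0.1373]
tcp_rot: [-3.14, -0.002, -3.055]
contact_force: [1.3, -0.3, -1.5]
opening: 0.152
grasp_force: 59.9
```

>>> servo_tool --targets '[{"tx": 0,"ty": 0,"tz": 0,"rx": 0,"ry": 0,"rz": 0,"jaw": -1},{"tx": 0,"ty": 0,"tz": 0,"rx": 0,"ry": 0,"rz": 0,"jaw": -1},{"tx": 0,"ty": 0,"tz": 0,"rx": 0,"ry": 0,"rz": 0,"jaw": -1}]'

```text
clock: 52.4
tool_pos: [0.485, 0.3238, 0.1384]
tcp_rot: [-3.14, -0.001, -3.056]
contact_force: [-0.1, -0.7, -1.9]
opening: 0.154
grasp_force: 59.9
```

```bash
python3 st.py .4875 .3252 .0347 -3.053; python3 held.py; python3 cart.py .062 .38 .62 .22 .44 | grep wrist
```

```text
52.4 [0.485  0.3238 0.1384] [-3.140e+00 -1.000e-03 -3.056e+00] F [-0.1 -0.7 -1.9] op 0.154 g 59.9 j [ 0.92  0.29 -0.32 -0.   -0.97 -2.41]
(array([-0.27,  0.13, 10.37]), array([-0.001, -0.001, -0.003]))
held bar top tool z mm 9.681356830514243 y -13.4 13.6
wrist [366. 229.] 671 toptab [487.6 385.6  60.6] bar [102.  30.] z 24.0 -> tab [478.2 385.1] yaw 5.4
```

>>> servo_tool --targets '[{"tx": -0.25,"ty": 0.1,"tz": 3,"rx": 0,"ry": 0,"rz": 0,"jaw": -1},{"tx": -0.25,"ty": 0.1,"tz": 6,"rx": 0,"ry": 0,"rz": 0,"jaw": -1},{"tx": -0.25,"ty": 0.1,"tz": 9,"rx": 0,"ry": 0,"rz": 0,"jaw": -1},{"tx": -0.25,"ty": 0.1,"tz": 10,"rx": 0,"ry": 0,"rz": 0,"jaw": -1},{"tx": -0.25,"ty": 0.1,"tz": 10.4,"rx": 0,"ry": 0,"rz": 0,"jaw": -1},{"tx": -0.25,"ty": 0.1,"tz": 10.5,"rx": 0,"ry": 0,"rz": 0,"jaw": -1},{"tx": -0.25,"ty": 0.1,"tz": 10.6,"rx": 0,"ry": 0,"rz": 0,"jaw": -1},{"tx": -0.25,"ty": 0.1,"tz": 10.6,"rx": 0,"ry": 0,"rz": 0,"jaw": -1}]'

```text
clock: 53.35
tool_pos: [0.4885, 0.3268, 0.0345]
tcp_rot: [3.14, 0.001, -3.056]
contact_force: [0.1, 0.2, -1.2]
opening: 0.153
grasp_force: 59.8
```

>>> servo_tool --targets '[{"tx": 0,"ty": 0,"tz": 0.1,"rx": 0,"ry": 0,"rz": 0,"jaw": -1},{"tx": 0,"ty": 0,"tz": 0.1,"rx": 0,"ry": 0,"rz": 0,"jaw": -1}]'

```text
clock: 53.55
tool_pos: [0.4885, 0.3268, 0.034]
tcp_rot: [3.14, 0.002, -3.055]
contact_force: [-1.6, -0.9, 6.4]
opening: 0.154
grasp_force: 61.2
```

>>> servo_tool --targets '[{"tx": 0,"ty": 0,"tz": 0,"rx": 0,"ry": 0,"rz": 0,"jaw": -0.3},{"tx": 0,"ty": 0,"tz": 0,"rx": 0,"ry": 0,"rz": 0,"jaw": -0.3},{"tx": 0,"ty": 0,"tz": 0,"rx": 0,"ry": 0,"rz": 0,"jaw": -0.3},{"tx": 0,"ty": 0,"tz": -3,"rx": 0,"ry": 0,"rz": 0,"jaw": -0.3},{"tx": 0,"ty": 0,"tz": -6,"rx": 0,"ry": 0,"rz": 0,"jaw": -0.3},{"tx": 0,"ty": 0,"tz": -10,"rx": 0,"ry": 0,"rz": 0,"jaw": -0.1},{"tx": 0,"ty": 0,"tz": -13,"rx": 0,"ry": 0,"rz": 0,"jaw": -0.1}]'

```text
clock: 54.25
tool_pos: [0.4883, 0.3264, 0.1646]
tcp_rot: [3.141, 0.001, -3.056]
contact_force: [1.5, 1.2, 0.4]
opening: 0.448
grasp_force: 0.0
```

```bash
python3 st.py .5454 -.1154 .16 -3.053
```

```text
54.25 [0.4883 0.3264 0.1646] [ 3.141e+00  1.000e-03 -3.056e+00] F [1.5 1.2 0.4] op 0.448 g 0.0 j [ 0.92  0.27 -0.28  0.   -1.02 -2.41]
(array([ -1.89, -44.51,   0.43]), array([ 0.001,  0.001, -0.003]))
```

>>> servo_tool --targets '[{"tx": -0.2,"ty": -4.5,"tz": 0,"rx": 0,"ry": 0,"rz": 0,"jaw": -0.1},{"tx": -0.4,"ty": -9,"tz": 0,"rx": 0,"ry": 0,"rz": 0,"jaw": -0.1},{"tx": -0.6,"ty": -13.5,"tz": 0,"rx": 0,"ry": 0,"rz": 0,"jaw": -0.1},{"tx": -0.8,"ty": -18,"tz": 0,"rx": 0,"ry": 0,"rz": 0,"jaw": -0.1},{"tx": -1,"ty": -22.5,"tz": 0,"rx": 0,"ry": 0,"rz": 0,"jaw": -0.1},{"tx": -1.2,"ty": -27,"tz": 0,"rx": 0,"ry": 0,"rz": 0,"jaw": -0.1},{"tx": -1.4,"ty": -31.5,"tz": 0,"rx": 0,"ry": 0,"rz": 0,"jaw": -0.1},{"tx": -1.6,"ty": -36,"tz": 0,"rx": 0,"ry": 0,"rz": 0,"jaw": -0.1},{"tx": -1.8,"ty": -40.5,"tz": 0.4,"rx": 0,"ry": 0,"rz": 0,"jaw": -0.1},{"tx": -1.9,"ty": -44.5,"tz": 0.4,"rx": 0,"ry": 0,"rz": 0,"jaw": -0.1}]'

```text
clock: 55.25
tool_pos: [0.5448, -0.1176, 0.158]
tcp_rot: [3.142, -0.0, -3.056]
contact_force: [1.1, -0.2, -0.4]
opening: 0.451
grasp_force: 0.0
```

>>> servo_tool --targets '[{"tx": 0,"ty": 0,"tz": 2,"rx": 0,"ry": 0,"rz": 0,"jaw": -0.1},{"tx": 0,"ty": 0,"tz": 4,"rx": 0,"ry": 0,"rz": 0,"jaw": -0.1},{"tx": 0,"ty": 0,"tz": 4,"rx": 0,"ry": 0,"rz": 0,"jaw": -0.1},{"tx": 0,"ty": 0,"tz": 4,"rx": 0,"ry": 0,"rz": 0,"jaw": -0.1}]'

```text
clock: 55.65
tool_pos: [0.5451, -0.1156, 0.1185]
tcp_rot: [-3.141, -0.001, -3.056]
contact_force: [0.7, 0.2, 1.2]
opening: 0.448
grasp_force: 0.0
```

```bash
python3 st.py .5455 -.1153 .034 -3.053; python3 tab.py; python3 mx.py
```

```text
55.65 [ 0.5451 -0.1156  0.1185] [-3.141e+00 -1.000e-03 -3.056e+00] F [0.7 0.2 1.2] op 0.448 g 0.0 j [ 0.14  0.27 -0.4   0.   -0.9  -1.63]
(array([-0.05,  0.03,  8.45]), array([-0.   , -0.001, -0.003]))
tab [282. 229.] 775 [-107.6  -64.3   60.4] ext [24.4 13.9  6.6]
tcp in mixer [-107.7  -64.1  119.1] yaw -175.04 F [-0.1  0.4  0.7] tq [ 0.    0.03 -0.04]
```

>>> servo_tool --targets '[{"tx": 0,"ty": 0,"tz": 3,"rx": 0,"ry": 0,"rz": 0,"jaw": -0.1},{"tx": 0,"ty": 0,"tz": 6,"rx": 0,"ry": 0,"rz": 0,"jaw": -0.1},{"tx": 0,"ty": 0,"tz": 8.4,"rx": 0,"ry": 0,"rz": 0,"jaw": -0.1},{"tx": 0,"ty": 0,"tz": 8.4,"rx": 0,"ry": 0,"rz": 0,"jaw": -0.5},{"tx": 0,"ty": 0,"tz": 8.4,"rx": 0,"ry": 0,"rz": 0,"jaw": -1},{"tx": 0,"ty": 0,"tz": 8.4,"rx": 0,"ry": 0,"rz": 0,"jaw": -1},{"tx": 0,"ty": 0,"tz": 8.4,"rx": 0,"ry": 0,"rz": 0,"jaw": -1},{"tx": 0,"ty": 0,"tz": 8.4,"rx": 0,"ry": 0,"rz": 0,"jaw": -1}]'

```text
clock: 56.5
tool_pos: [0.5457, -0.1154, 0.0354]
tcp_rot: [3.142, 0.002, -3.056]
contact_force: [0.1, 0.3, -0.6]
opening: 0.154
grasp_force: 60.0
```

>>> servo_tool --targets '[{"tx": 0,"ty": 0,"tz": -0.1,"rx": 0,"ry": 0,"rz": 0,"jaw": -1},{"tx": 1,"ty": 0,"tz": -0.1,"rx": 0,"ry": 0,"rz": 0,"jaw": -1},{"tx": 2.5,"ty": 0,"tz": -0.1,"rx": 0,"ry": 0,"rz": 0,"jaw": -1},{"tx": 4,"ty": 0,"tz": -0.1,"rx": 0,"ry": 0,"rz": 0,"jaw": -1}]'

```text
clock: 56.9
tool_pos: [0.504, -0.1191, 0.0352]
tcp_rot: [3.141, -0.0, -3.056]
contact_force: [0.4, -0.3, -1.3]
opening: 0.149
grasp_force: 60.0
```

```bash
python3 mx.py
```

```text
tcp in mixer [-149.5  -64.1   35.2] yaw -175.1 F [ 0.4 -0.3 -1.3] tq [-0.05  0.15  0.02]
```

>>> servo_tool --targets '[{"tx": 1.6,"ty": 0,"tz": 0,"rx": 0,"ry": 0,"rz": 0,"jaw": -1},{"tx": 3.2,"ty": 0,"tz": 0,"rx": 0,"ry": 0,"rz": 0,"jaw": -1},{"tx": 4.8,"ty": 0,"tz": 0,"rx": 0,"ry": 0,"rz": 0,"jaw": -1},{"tx": 4.8,"ty": 0,"tz": 0,"rx": 0,"ry": 0,"rz": 0,"jaw": -1},{"tx": 4.8,"ty": 0,"tz": -3,"rx": 0,"ry": 0,"rz": 0,"jaw": -1},{"tx": 4.8,"ty": 0,"tz": -7,"rx": 0,"ry": 0,"rz": 0,"jaw": -1},{"tx": 4.8,"ty": 0,"tz": -11,"rx": 0,"ry": 0,"rz": 0,"jaw": -1},{"tx": 4.8,"ty": 0,"tz": -11,"rx": 0,"ry": 0,"rz": 0,"jaw": -1}]'

```text
clock: 57.7
tool_pos: [0.4608, -0.1231, 0.1508]
tcp_rot: [-3.141, 0.01, -3.055]
contact_force: [0.7, -0.5, -2.3]
opening: 0.156
grasp_force: 60.1
```

```bash
python3 st.py .4850 .2665 .14 -3.053; python3 held.py
```

```text
57.7 [ 0.4608 -0.1231  0.1508] [-3.141  0.01  -3.055] F [ 0.7 -0.5 -2.3] op 0.156 g 60.1 j [ 0.15  0.1  -0.53  0.   -0.93 -1.64]
(array([-5.78, 38.6 ,  1.1 ]), array([-0.001,  0.01 , -0.002]))
held bar top tool z mm 9.663789140177265 y -12.9 13.0
```

>>> servo_tool --targets '[{"tx": -0.6,"ty": 4,"tz": 0,"rx": 0,"ry": 0,"rz": 0,"jaw": -1},{"tx": -1.2,"ty": 8,"tz": 0,"rx": 0,"ry": 0,"rz": 0,"jaw": -1},{"tx": -1.8,"ty": 12,"tz": 0,"rx": 0,"ry": 0,"rz": 0,"jaw": -1},{"tx": -2.4,"ty": 16,"tz": 0,"rx": 0,"ry": 0,"rz": 0,"jaw": -1},{"tx": -3,"ty": 20,"tz": 0,"rx": 0,"ry": 0,"rz": 0,"jaw": -1},{"tx": -3.6,"ty": 24,"tz": 0,"rx": 0,"ry": 0,"rz": 0,"jaw": -1},{"tx": -4.2,"ty": 28,"tz": 0.2,"rx": 0,"ry": 0,"rz": 0,"jaw": -1},{"tx": -4.8,"ty": 32,"tz": 0.4,"rx": 0,"ry": 0,"rz": 0,"jaw": -1},{"tx": -5.4,"ty": 36,"tz": 0.6,"rx": 0,"ry": 0,"rz": 0,"jaw": -1},{"tx": -5.9,"ty": 38.6,"tz": 0.6,"rx": 0,"ry": 0,"rz": 0,"jaw": -1}]'

```text
clock: 58.75
tool_pos: [0.4823, 0.2685, 0.1375]
tcp_rot: [-3.14, -0.002, -3.055]
contact_force: [0.4, 0.3, -1.5]
opening: 0.154
grasp_force: 60.0
```

>>> servo_tool --targets '[{"tx": 0,"ty": 0,"tz": 0,"rx": 0,"ry": 0,"rz": 0,"jaw": -1},{"tx": 0,"ty": 0,"tz": 0,"rx": 0,"ry": 0,"rz": 0,"jaw": -1},{"tx": 0,"ty": 0,"tz": 0,"rx": 0,"ry": 0,"rz": 0,"jaw": -1}]'

```text
clock: 59.05
tool_pos: [0.4824, 0.2656, 0.1383]
tcp_rot: [-3.14, -0.002, -3.056]
contact_force: [-0.6, -0.7, -1.4]
opening: 0.151
grasp_force: 60.0
```

```bash
python3 st.py .4850 .2665 .0347 -3.053; python3 held.py; python3 cart.py .062 .38 .62 .22 .44 | grep wrist
```

```text
59.05 [0.4824 0.2656 0.1383] [-3.140e+00 -2.000e-03 -3.056e+00] F [-0.6 -0.7 -1.4] op 0.151 g 60.0 j [ 0.86  0.24 -0.39 -0.   -0.95 -2.34]
(array([-0.28,  0.08, 10.36]), array([-0.001, -0.002, -0.003]))
held bar top tool z mm 9.692762461301824 y -13.0 13.1
wrist [364. 233.] 667 toptab [488.  325.7  60.7] bar [99. 30.] z 24.0 -> tab [475.5 325.1] yaw 5.3
wrist [444. 239.] 742 toptab [487.7 384.8  60.6] bar [109.  31.] z 23.9 -> tab [484.3 385.4] yaw 5.5
```

>>> servo_tool --targets '[{"tx": -0.25,"ty": 0.1,"tz": 3,"rx": 0,"ry": 0,"rz": 0,"jaw": -1},{"tx": -0.25,"ty": 0.1,"tz": 6,"rx": 0,"ry": 0,"rz": 0,"jaw": -1},{"tx": -0.25,"ty": 0.1,"tz": 9,"rx": 0,"ry": 0,"rz": 0,"jaw": -1},{"tx": -0.25,"ty": 0.1,"tz": 10,"rx": 0,"ry": 0,"rz": 0,"jaw": -1},{"tx": -0.25,"ty": 0.1,"tz": 10.4,"rx": 0,"ry": 0,"rz": 0,"jaw": -1},{"tx": -0.25,"ty": 0.1,"tz": 10.5,"rx": 0,"ry": 0,"rz": 0,"jaw": -1},{"tx": -0.25,"ty": 0.1,"tz": 10.6,"rx": 0,"ry": 0,"rz": 0,"jaw": -1},{"tx": -0.25,"ty": 0.1,"tz": 10.6,"rx": 0,"ry": 0,"rz": 0,"jaw": -1}]'

```text
clock: 60.0
tool_pos: [0.486, 0.2683, 0.0345]
tcp_rot: [3.14, 0.001, -3.056]
contact_force: [-0.6, -0.5, -1.7]
opening: 0.153
grasp_force: 59.9
```

>>> servo_tool --targets '[{"tx": 0,"ty": 0,"tz": 0.1,"rx": 0,"ry": 0,"rz": 0,"jaw": -1},{"tx": 0,"ty": 0,"tz": 0.1,"rx": 0,"ry": 0,"rz": 0,"jaw": -1}]'

```text
clock: 60.2
tool_pos: [0.486, 0.2683, 0.034]
tcp_rot: [3.14, 0.002, -3.055]
contact_force: [-2.9, -1.5, 7.2]
opening: 0.153
grasp_force: 61.4
```

Contact on the tray floor. Release, rise, withdraw a little towards the robot, and look from above.

>>> servo_tool --targets '[{"tx": 0,"ty": 0,"tz": 0,"rx": 0,"ry": 0,"rz": 0,"jaw": -0.3},{"tx": 0,"ty": 0,"tz": 0,"rx": 0,"ry": 0,"rz": 0,"jaw": -0.3},{"tx": 0,"ty": 0,"tz": 0,"rx": 0,"ry": 0,"rz": 0,"jaw": -0.3},{"tx": 0,"ty": 0,"tz": -3,"rx": 0,"ry": 0,"rz": 0,"jaw": -0.3},{"tx": 0,"ty": 0,"tz": -6,"rx": 0,"ry": 0,"rz": 0,"jaw": -0.3},{"tx": 0,"ty": 0,"tz": -10,"rx": 0,"ry": 0,"rz": 0,"jaw": -0.1},{"tx": 0,"ty": 0,"tz": -14,"rx": 0,"ry": 0,"rz": 0,"jaw": -0.1},{"tx": 0,"ty": -4,"tz": -18,"rx": 0,"ry": 0,"rz": 0,"jaw": -0.1}]'

```text
clock: 61.0
tool_pos: [0.4891, 0.2346, 0.2098]
tcp_rot: [3.141, 0.002, -3.053]
contact_force: [0.4, -0.2, -0.8]
opening: 0.45
grasp_force: 0.0
```

>>> servo_tool --targets '[{"tx": 1,"ty": -4.5,"tz": 0,"rx": 0,"ry": 0,"rz": 0,"jaw": -0.1},{"tx": 2,"ty": -9,"tz": 0,"rx": 0,"ry": 0,"rz": 0,"jaw": -0.1},{"tx": 3,"ty": -13.5,"tz": 0,"rx": 0,"ry": 0,"rz": 0,"jaw": -0.1},{"tx": 3,"ty": -18,"tz": 0,"rx": 0,"ry": 0,"rz": 0,"jaw": -0.1},{"tx": 3,"ty": -22.5,"tz": 0,"rx": 0,"ry": 0,"rz": 0,"jaw": -0.1},{"tx": 3,"ty": -27,"tz": 0,"rx": 0,"ry": 0,"rz": 0,"jaw": -0.1},{"tx": 3,"ty": -27,"tz": 0,"rx": 0,"ry": 0,"rz": 0,"jaw": -0.1}]'

```text
clock: 61.7
tool_pos: [0.4813, -0.0431, 0.2076]
tcp_rot: [-3.141, -0.0, -3.061]
contact_force: [-0.6, 0.5, 0.8]
opening: 0.444
grasp_force: 0.0
```

```bash
python3 st.py; python3 - <<'E'
from cart import *
for n in("top","scene"):
    c=robot.camera(n);M=c["world_from_camera"]
    for o in tabs(c,M,.062,box=(.38,.68,.22,.44)): print(n,*o)
    P=cloud(c);m=(P[...,2]>.115)&(P[...,2]<.13)&(P[...,0]>.59)&(P[...,0]<.73)&(abs(P[...,1]+.04)<.07)
    for ce,k,l in blobs(m,20,5000):q=P[l];print(n,"knob",k,((q.max(0)+q.min(0))/2).round(4))
    if n=="top": cv2.imwrite("pics/end.png",c["img"])
E
```

```text
61.7 [ 0.4813 -0.0431  0.2076] [-3.141 -0.    -3.061] F [-0.6  0.5  0.8] op 0.444 g 0.0 j [ 0.32  0.06 -0.43  0.   -1.08 -1.81]
top [107. 239.] 74 toptab [490.4 384.6  62.3] bar [110.  32.] z 26.2 -> tab [489.1 384.9] yaw 5.3
top [134. 238.] 73 toptab [491.5 323.5  62.2] bar [110.  31.] z 26.1 -> tab [489.6 324.9] yaw 5.3
top [159. 240.] 72 toptab [486.9 266.5  62.7] bar [109.  31.] z 26.1 -> tab [486.  266.7] yaw 5.2
top knob 79 [ 0.7043 -0.0381  0.1222]
scene [355. 123.] 47 toptab [491.  383.8  61.1] bar [109.  52.] z 25.3 -> tab [488.6 393.8] yaw 4.9
scene [342. 134.] 50 toptab [492.  323.5  61.2] bar [108.  36.] z 25.6 -> tab [489.4 326.8] yaw 4.2
scene [327. 145.] 55 toptab [488.5 264.   62.1] bar [110.  34.] z 25.4 -> tab [487.1 267.7] yaw 5.4
scene knob 116 [ 0.7052 -0.036   0.1212]
```

View pics/end.png

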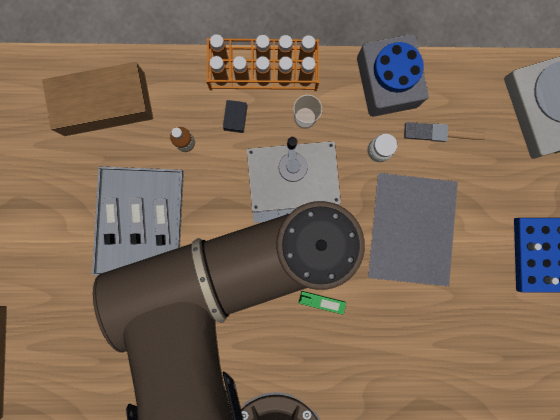

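The final top view shows all three cartridges flat in the tray (tabs at 107/134/159, row 239; bar tops at 25 mm, as they should be). The mat is empty and the knob is at (292,143), pointing along mixer +x. The visible bystanders haven't moved. Hand in.

```bash
python3 -c "
from plant import robot
print(robot.finish_job())"
```

```text
the job is handed in; nothing more can be done
None
```

I handed the job in: I wound the crank back to its stop, put all three cartridges fully home, turned the crank exactly four turns clockwise, and laid the cartridges flat in the tray, leaving the crank where it stopped; the dish and turquoise look-alike were hidden from the last camera view, though nothing touched them.

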